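Pack a cigar box and send it to the collection mat

ROBOT

A 7-joint arm with a two-finger parallel gripper is mounted at the origin on the work surface. World frame = base frame: x ahead of the robot, y to its left, z up, the work surface at z = 0. Lengths are in m, angles in rad, forces in N, time in s.
With the tool pointing down it reaches from about 0.4 to 0.85 m from the base axis. Payload 4.4 kg.
Tool frame: the origin (TCP) lies on the centre line of the jaws, within the pads' length; the fingertips stand env.tip_extent ahead of it and the grasp point (between the pads) lies 5 mm behind it (env.tip_extent is the distance from the TCP to the fingertips, in m); z points along the fingers, y is the line along which they close (so a half turn about z gives the same grasp; the last joint's range is limited). The gripper opens to 94 mm and grips with 3 to 60 N. Pads are 16 mm wide; open, the fingers measure 119 mm over their backs; the gripper's body (75 mm by 177 mm) begins 78 mm behind the grasp point.
Start: joints at [-1.401, 0.628, 0.038, 1.517, -0.027, 0.996, -0.02], TCP at [0.152, 0.632, 0.219] pointing down, gripper open.
Joint ranges: [-3.06, 3.06], [-0.37, 2.12], [-1.25, 1.32], [0.18, 2.47], [-1.1, 4.24], [0.23, 1.98], [-2.94, 2.94]. Speed limits (rad/s): [2.57, 2.57, 3.14, 3.14, 3.14, 3.14, 3.14].

INTERFACE

Orientations are given as a unit quaternion [w, x, y, z].
In Python, from workcell import env gives the robot as it stands.
- The arm moves only by the tool drive_tool, never from a script. Its argument "targets" is a list of rows, each an object with "delta_pos": the shift along the tool's x, y, z in m, a list of three; "yaw": the turn about the tool's z in degrees. In form: [{"delta_pos": [dx, dy, dz], "yaw": yaw}, ...]. A call has 1 to 20 rows; each row shifts and turns the commanded pose from where the row before left it, along the tool's axes as they then stand; what a row does not reach is not made up. A row lasts 1/10 s, in which the tool goes at most 50 mm and 8.59 degrees, less where a joint would pass 70% of its speed; a pose out of reach is approached as far as the arm can. A call is refused whole if a number of a shift passes 0.05 or a number of a turn 8.59, either way. A call with a gripper value outside its range is refused whole. "claw" is the closure, from -1 (fully open) to 1 (shut), set as the call begins (left out, the last holds). The fingers move at their own pace and stop on an object; "squeeze" is the grip in N (left out, the last holds). Time passes only in rows, so rows that do not move let the fingers close. It gives the time, the measured TCP pose, the force, the opening and the grip force at its end, in the units of the state.
- env.sense(): the state, without advancing time (a new reading comes with each control period).
- env.get_image(name): name is "scene" or "top"; returns a dict with "pixels" (420x560x3 uint8, blue, green, red), "camera_matrix" (3x3 intrinsics, pixels), "R" (3x3) and "t" (3): a world point X has camera coordinates R X + t. Camera axes: x right, y down, z forward; pixel columns grow to the right and rows downward; lengths in m; the calibration is good to about 2 mm. A picture is of the moment at which its call begins. There is no depth.
- env.sign_off(): hands the job in; it is judged then, once.
The state is a dict: "time": time; "joint_positions": joint angles; "joint_velocities": joint speeds; "joint_efforts": joint torques, N m; "position": TCP position; "eef_rot": TCP orientation; "force": force on the tool from outside, world axes, zero at the start; "moment": the same for the moment, N m; "gripper_width": finger opening in m; "grip_force": force on a finger pad.
Only numpy, scipy, OpenCV 4.12 (cv2) and the standard library are available. Lean on these libraries where they do the work, as an engineer would, in place of code of your own. Each camera call takes 0.05 s, during which the arm holds its last target. There are 200 camera calls.

TASK

Pack the wooden box: lay every cigar from the black rack in a groove of the box, one to a groove, and use the steel scoop to tip all the clay stones from the trough into the box's plain compartment, without touching the stones with the fingers. Then stand the scoop upright in the emptied trough and slide the packed box, without lifting or tipping it, until it sits wholly on the dark mat and square to it; leave the jar, tape roll and tin where they are.

Things in the scene. Friction and masses are not known exactly. Their poses are not given: they have to be found in the camera images.
- box: Loose open box of pale wood, 256 (x) x 160 (y) mm, 40 mm tall, about 0.6 kg empty, slides on the table. Origin: centre of its underside. Walls 8 mm, floor 6 mm. A cross wall 30 mm tall from x = +12 to +18 mm divides it: on its -x side three cigar grooves along x, on its +x side the plain compartment for the stones.
- groove1 (a point): Where a cigar's centre lies in box groove 1 (box x = -54, y = -48, z = 17 mm). Grooves are 26 mm wide, 132 mm long, formed by two rows of blocks 12 mm high and 12 mm thick, 45 mm to either side of this point along x; between the rows the floor is clear for the fingers.
- groove2 (a point): Where a cigar's centre lies in box groove 2 (box x = -54, y = 0, z = 17 mm). Grooves are 26 mm wide, 132 mm long, formed by two rows of blocks 12 mm high and 12 mm thick, 45 mm to either side of this point along x; between the rows the floor is clear for the fingers.
- groove3 (a point): Where a cigar's centre lies in box groove 3 (box x = -54, y = 48, z = 17 mm). Grooves are 26 mm wide, 132 mm long, formed by two rows of blocks 12 mm high and 12 mm thick, 45 mm to either side of this point along x; between the rows the floor is clear for the fingers.
- pan (a point): Centre of the floor of the box's plain compartment (box x = +69, z = 6 mm), 102 (x) x 144 (y) mm inside; rim 34 mm above this floor.
- rack: Fixed black rack, a plate 150 (x) x 160 (y) x 8 mm with three grooves along its x at y = -48, 0, +48 mm: 26 mm wide, formed by two rows of 12 mm high, 12 mm thick blocks at x = -45 and +45 mm; between the rows the plate is clear. White studs 26 mm tall at the corners. Origin: centre of its underside.
- trough: Fixed open steel trough, 244 (x) x 104 (y) mm outside, 38 mm tall, walls and floor 7 mm thick (inside 230 x 90 mm). Origin: centre of its underside. The stones lie at its -x end, in the half with x below -10 mm; the +x half is empty.
- scoop: Loose steel scoop, 0.16 kg, standing by itself. Origin: under its grip, on its underside; mouth towards -x. Pan in front of the grip: inside 72 mm wide (78 outside), inside back at x = -13 mm, walls 38 mm tall, side walls from x = -79 mm to the back. Floor 3 mm, tapering over the last 18 mm. Pieces slide out beyond about 40 degrees nose-down. Hind end at x = +10 mm.
- scoop_grip (a point): Point to grip on the scoop's upright dark wooden post, 88 mm above its underside. The post is 20 x 20 mm (faces along the scoop's x and y), its top 110 mm up.
- scoop_mouth (a point): Middle of the scoop's thin front edge, on its underside, 95 mm in front of the post (x = -95 mm).
- mat: Dark grey collection mat, 316 (x) x 220 (y) mm, flush with the table (things slide over its edge freely). Origin: its centre. The scoop stands on it at the start.
- cigar1: Brown cigar with a paper band, 22 mm thick, 120 mm long, 30 g, rigid; origin at its middle, on its axis; x along its length. At the start in a groove of the rack (centre 19 mm above the table), or absent.
- cigar2: Brown cigar with a paper band, 22 mm thick, 120 mm long, 30 g, rigid; origin at its middle, on its axis; x along its length. At the start in a groove of the rack (centre 19 mm above the table), or absent.
- cigar3: Brown cigar with a paper band, 22 mm thick, 120 mm long, 30 g, rigid; origin at its middle, on its axis; x along its length. At the start in a groove of the rack (centre 19 mm above the table), or absent.
- stone1: Terracotta humidifying stone, a barrel with large chamfers, 30 mm across, 24 mm tall (z its axis), 25 g; origin at its centre. At the start in the trough.
- stone2: Terracotta humidifying stone, a barrel with large chamfers, 30 mm across, 24 mm tall (z its axis), 25 g; origin at its centre. At the start in the trough.
- stone3: Terracotta humidifying stone, a barrel with large chamfers, 30 mm across, 24 mm tall (z its axis), 25 g; origin at its centre. At the start in the trough.
- stone4: Terracotta humidifying stone, a barrel with large chamfers, 30 mm across, 24 mm tall (z its axis), 25 g; origin at its centre. At the start in the trough.
- jar: Amber glass jar, 64 mm across, 90 mm tall; not part of the job, leave it. Origin: centre of its underside.
- roll: Cardboard roll of tape, 80 mm across, 30 mm tall; leave it. Origin: centre of its underside.
- tin: Steel tin with a paper label, 60 mm across, 75 mm tall; leave it. Origin: centre of its underside.
Not all that is in view belongs to the job. What is shaped like the scoop but yellow is not meant. What is shaped like the cigar3 but pink is not meant.

How it is judged:
On the way, in this order (a step that is already met when the one before it is completed fails the run):
1. all cigars lie in the box's grooves and all stones in its plain compartment, before the box is slid to the mat (x of cigar1 in the frame of box between -0.074 and -0.034 m and y of cigar1 in the frame of box between -0.062 and 0.062 m and z of cigar1 in the frame of box between 0.01 and 0.024 m and angle between the x axis of each of cigar1, cigar2, cigar3 and the x axis of box, either way round below 0.15 rad and x of cigar2 in the frame of box between -0.074 and -0.034 m and y of cigar2 in the frame of box between -0.062 and 0.062 m and z of cigar2 in the frame of box between 0.01 and 0.024 m and x of cigar3 in the frame of box between -0.074 and -0.034 m and y of cigar3 in the frame of box between -0.062 and 0.062 m and z of cigar3 in the frame of box between 0.01 and 0.024 m and x of stone1 in the frame of box between 0.022 and 0.118 m and y of stone1 in the frame of box between -0.071 and 0.071 m and z of stone1 in the frame of box between 0.008 and 0.055 m and x of stone2 in the frame of box between 0.022 and 0.118 m and y of stone2 in the frame of box between -0.071 and 0.071 m and z of stone2 in the frame of box between 0.008 and 0.055 m and x of stone3 in the frame of box between 0.022 and 0.118 m and y of stone3 in the frame of box between -0.071 and 0.071 m and z of stone3 in the frame of box between 0.008 and 0.055 m and x of stone4 in the frame of box between 0.022 and 0.118 m and y of stone4 in the frame of box between -0.071 and 0.071 m and z of stone4 in the frame of box between 0.008 and 0.055 m and horizontal distance between box and mat above 0.08 m), for 0.2 s.
2. the packed box stands on the mat (x of box in the frame of mat between -0.035 and 0.035 m and y of box in the frame of mat between -0.035 and 0.035 m and angle between the x axis of box and the x axis of mat, either way round below 0.2 rad and x of cigar1 in the frame of box between -0.074 and -0.034 m and y of cigar1 in the frame of box between -0.062 and 0.062 m and z of cigar1 in the frame of box between 0.01 and 0.024 m and angle between the x axis of each of cigar1, cigar2, cigar3 and the x axis of box, either way round below 0.15 rad and x of cigar2 in the frame of box between -0.074 and -0.034 m and y of cigar2 in the frame of box between -0.062 and 0.062 m and z of cigar2 in the frame of box between 0.01 and 0.024 m and x of cigar3 in the frame of box between -0.074 and -0.034 m and y of cigar3 in the frame of box between -0.062 and 0.062 m and z of cigar3 in the frame of box between 0.01 and 0.024 m and x of stone1 in the frame of box between 0.022 and 0.118 m and y of stone1 in the frame of box between -0.071 and 0.071 m and z of stone1 in the frame of box between 0.008 and 0.055 m and x of stone2 in the frame of box between 0.022 and 0.118 m and y of stone2 in the frame of box between -0.071 and 0.071 m and z of stone2 in the frame of box between 0.008 and 0.055 m and x of stone3 in the frame of box between 0.022 and 0.118 m and y of stone3 in the frame of box between -0.071 and 0.071 m and z of stone3 in the frame of box between 0.008 and 0.055 m and x of stone4 in the frame of box between 0.022 and 0.118 m and y of stone4 in the frame of box between -0.071 and 0.071 m and z of stone4 in the frame of box between 0.008 and 0.055 m), for 0.2 s.
At the end, for the whole second after the job is handed in: Cigars present lie in the grooves (10 to 24 mm above the box's underside, within 0.15 rad of its length), all stones in the plain compartment; box within 35 mm of the mat's centre along each mat axis and 0.2 rad of square; scoop upright on the trough's floor; all released and at rest (all of step 2 and x of scoop in the frame of trough between -0.1 and 0.112 m and y of scoop in the frame of trough between -0.04 and 0.04 m and z of scoop in the frame of trough between 0 and 0.02 m and angle between scoop's own z axis and vertical below 0.15 rad and linear speed of each of box, scoop, stone1, stone2, stone3, stone4, cigar1, cigar2, cigar3 below 0.03 m/s); the robot touches nothing.
It fails at once if the fingers touch a clay stone (contact force between the fingers and stone1 above 1 N or contact force between the fingers and stone2 above 1 N or contact force between the fingers and stone3 above 1 N or contact force between the fingers and stone4 above 1 N).
It fails at once if the box is lifted or tipped (height (world z) of box above 0.025 m or angle between box's own z axis and vertical above 0.2 rad).
It fails at once if the jar, tape roll or tin is moved by more than 40 mm (distance of any of jar, roll, tin from where it was at the start of the episode above 0.04 m).
Of cigar1, cigar2, cigar3 only 2 to 3 are there at a start; the rules pass over those that are not, and their reading is None.
At some moment in a run one of box, scoop may be knocked a few centimetres aside while the robot is not near it.
It also fails if it takes over 210 s, if anything falls off the work surface, if the arm or the gripper's body presses on something with over 40 N, if the wrist force passes 120 N, or if a joint passes its speed limit or range.

## Working session

There is one attempt and no reset: what is moved stays moved. The work goes in short steps, Python scripts to look and compute and a tool call to move; the robot and the scene stay as the last step left them, time stands still between calls to the robot, and variables do not carry over. Pictures are saved under pics/ and viewed, at most 14 in all, crops included, and the job is handed in when it is done.

Besides the shell and the picture viewer there is one more tool, called after "Call:" as name(argument=value, ...), one argument or row to a line, values as JSON. drive_tool: Moves the arm, as the interface text tells. Its arguments: {"type":"object","properties":{"targets":{"type":"array","items":{"type":"object","properties":{"delta_pos":{"type":"array","items":{"type":"number"}},"yaw":{"type":"number"}}}},"claw":{"type":"number"},"squeeze":{"type":"number"}},"required":["targets"]}

```bash
mkdir -p pics; ls; cat > h.py <<'E'
import numpy as np, cv2
from workcell import env
def snap(name, out=None):
    im=env.get_image(name)
    if out: cv2.imwrite('pics/'+out,im['pixels'])
    np.savez('last_'+name+'.npz',**{k:np.array(im[k]) for k in ('pixels','camera_matrix','R','t')})
    return im
def load(name): return np.load('last_'+name+'.npz')
def ray(im,u,v,z):
    K,R,t=im['camera_matrix'],np.array(im['R']),np.array(im['t'])
    d=R.T@np.linalg.solve(K,[u,v,1.]); c=-R.T@t
    return c+d*(z-c[2])/d[2]
def proj(im,X):
    p=im['camera_matrix']@(np.array(im['R'])@np.array(X)+im['t']); return p[:2]/p[2]
E
python3 - <<'E'
from h import *
for n in('scene','top'):
    im=snap(n,n+'0.png'); R=np.array(im['R']); print(n,-R.T@im['t'],R[2],im['camera_matrix'][0,0])
print(env.sense(),env.tip_extent)
E
```

```text
pics
scene [1.23266162 0.42245111 0.72150597] [-0.71852612 -0.37240931 -0.58739384] 384.42922806383024
top [0.3124198  0.03315145 1.3645016 ] [ 0.11738546 -0.01347977 -0.99299494] 486.46715858172183
{'time': 0.1, 'joint_positions': array([-1.40080687,  0.62922237,  0.03845014,  1.51822144, -0.02695598,
        0.99631151, -0.01997838]), 'joint_velocities': array([-0.00104241, -0.00353603,  0.00101514, -0.00281085, -0.00098172,
       -0.0015706 ,  0.00010625]), 'joint_efforts': array([ 3.10127340e-03, -5.50795519e+01,  1.14755731e+00, -1.87115747e+01,
       -5.21031080e-02,  1.92121323e-02,  5.56242992e-05]), 'position': array([0.15170265, 0.63147923, 0.21868132]), 'eef_rot': array([-6.99103591e-05,  1.17600783e-01,  9.93060612e-01, -8.19384405e-04]), 'force': array([-0.67966842,  0.38914501, -0.14395299]), 'moment': array([0.0034167 , 0.03014456, 0.0263235 ]), 'grip_force': 0.0, 'gripper_width': 0.093979482844845} 0.014
```

View pics/top0.png

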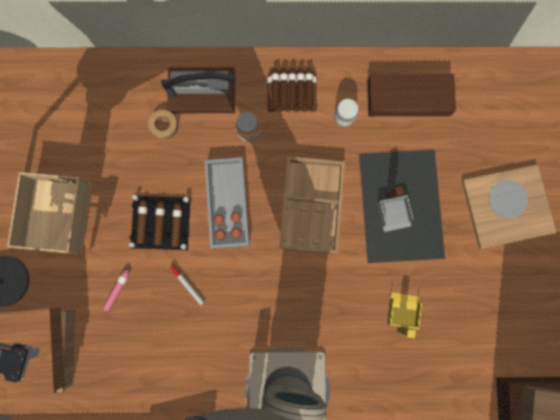

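View pics/scene0.png

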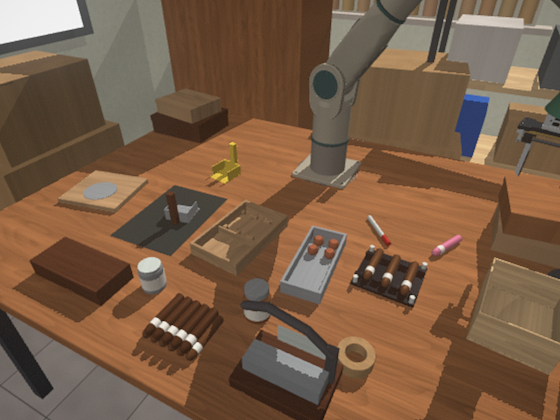

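The top view shows the rack with three cigars (141–176, 200–245), the trough (227,202) with four stones at its lower end, and the box (312,205). It also shows the steel scoop on the mat (397,212) and the yellow decoy scoop (405,315). Next I'll enlarge these areas.

```bash
python3 - <<'E'
from h import *
im=load('top')['pixels']
def crop(x0,y0,x1,y1,s,out):
    c=cv2.resize(im[y0:y1,x0:x1],None,fx=s,fy=s,interpolation=cv2.INTER_CUBIC)
    for x in range(x0,x1,10):
        cv2.line(c,((x-x0)*s,0),((x-x0)*s,6),(0,255,255),1)
        if x%20==0: cv2.putText(c,str(x),((x-x0)*s-10,16),0,.35,(0,255,255),1)
    for y in range(y0,y1,10):
        cv2.line(c,(0,(y-y0)*s),(6,(y-y0)*s),(0,255,255),1)
        if y%20==0: cv2.putText(c,str(y),(8,(y-y0)*s+4),0,.35,(0,255,255),1)
    cv2.imwrite('pics/'+out,c)
crop(125,150,257,250,6,'L.png'); crop(270,145,450,265,4,'R.png')
E
```

```text
(no output)
```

View pics/L.png

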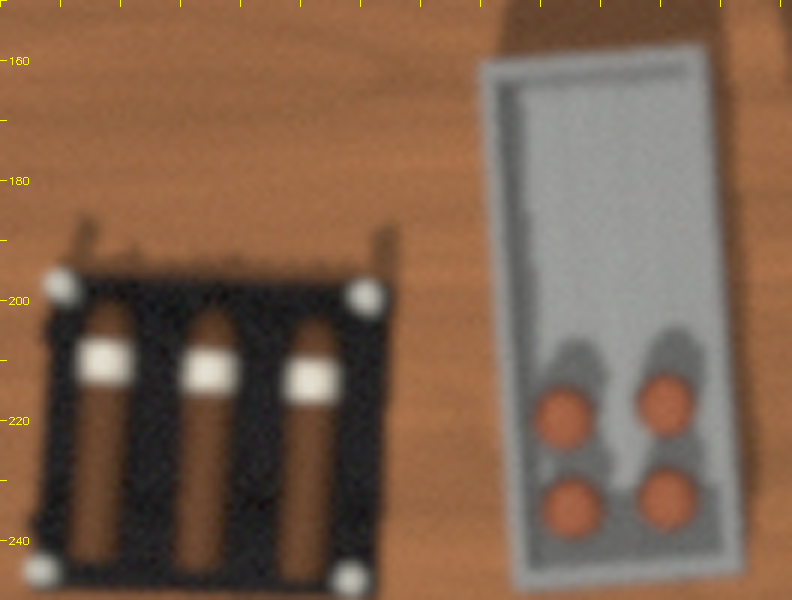

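View pics/R.png

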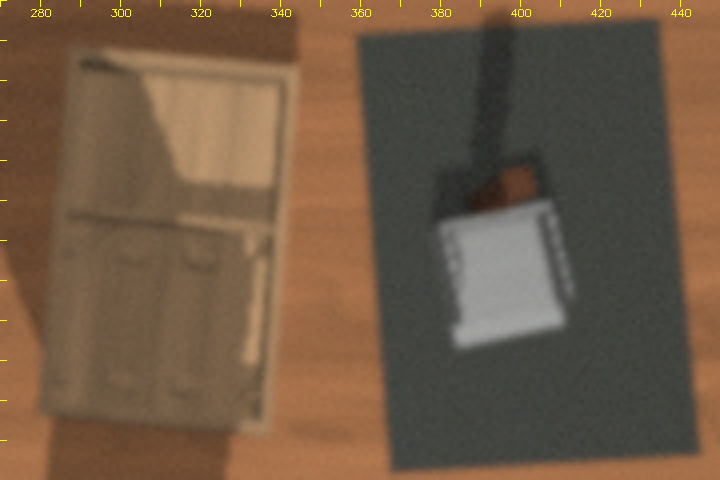

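The crops give rack studs at (135.3,197.5), (186,199.5), (132,245) and (183.3,246.5). Trough, box and mat corners and the scoop mouth (383.8,232)–(411.5,226.5) are also readable.

```bash
cat >> h.py <<'E'
def fit(im,pix,model,z):
    """rigid 2D fit of model points (xy) to pixel points at height z -> x,y,yaw deg, rms mm"""
    P=np.array([ray(im,u,v,z)[:2] for u,v in pix]); M=np.array(model,float)
    pc,mc=P.mean(0),M.mean(0); A=(M-mc).T@(P-pc)
    th=np.arctan2(A[0,1]-A[1,0],A[0,0]+A[1,1]); R=np.array([[np.cos(th),-np.sin(th)],[np.sin(th),np.cos(th)]])
    o=pc-R@mc; e=P-(M@R.T+o)
    return np.r_[o,np.degrees(th)],np.sqrt((e**2).sum(1).mean())*1e3
def rect(lx,ly): # order TL,TR,BR,BL in the top image: (+x,+y),(+x,-y),(-x,-y),(-x,+y)
    return [[lx/2,ly/2],[lx/2,-ly/2],[-lx/2,-ly/2],[-lx/2,ly/2]]
def toolyaw():
    from scipy.spatial.transform import Rotation as Ro
    s=env.sense(); w,x,y,z=s['eef_rot']; m=Ro.from_quat([x,y,z,w]).as_matrix(); return s,m
E
python3 - <<'E'
from h import *
im=load('top'); np.set_printoptions(precision=4,suppress=True)
P=lambda n,*a: print(n,*fit(im,*a))
P('rack26',[(135.3,197.5),(186,199.5),(183.3,246.5),(132,245)],rect(.135,.145),.03)
P('trough',[(205,160.3),(242.8,157.3),(249,245.3),(210.8,248.2)],rect(.244,.104),.038)
P('box',[(287,157),(344.5,161.5),(337,253.5),(280.5,248)],rect(.256,.16),.04)
P('mat',[(359.5,153.8),(434.5,149.5),(444.5,258.3),(367.8,262.8)],rect(.316,.22),0)
P('scoopmouth',[(383.8,232),(411.5,226.5)],[[-.095,.039],[-.095,-.039]],.002)
print('posttop',ray(im,400,190.8,.11))
for p in [(219.2,219.7),(236,217.3),(220.2,234.7),(236.2,233.2)]: print('stone',ray(im,*p,.025))
# cigar ends, L crop px -> full
for a,b in [((107,298),(93,565)),((213,306),(197,573)),((318,315),(301,580))]:
    e=[ray(im,125+q[0]/6,150+q[1]/6,.022) for q in (a,b)]; print('cigar',(e[0]+e[1])/2,np.linalg.norm(e[0]-e[1]),np.degrees(np.arctan2(*(e[0]-e[1])[[1,0]])))
s,m=toolyaw(); print(s['position'],m)
im2=load('scene')
E
```

```text
rack26 [ 0.4578  0.348  -2.3336] 3.2704825682600247
trough [0.5104 0.1616 4.1778] 0.8101889244084914
box [ 0.5028 -0.0734 -5.2401] 2.1431241858310095
mat [ 0.5046 -0.3305  2.7927] 2.256933022889638
scoopmouth [ 0.5297 -0.2986 10.8271] 1.184484841355176
posttop [ 0.5277 -0.2985  0.11  ]
stone [0.4638 0.1838 0.025 ]
stone [0.4702 0.1374 0.025 ]
stone [0.4222 0.1807 0.025 ]
stone [0.426  0.1367 0.025 ]
cigar [0.4595 0.3982 0.022 ] 0.12380607948088622 -1.48124834385815
cigar [0.4555 0.3499 0.022 ] 0.123819945680581 -2.1492015568259837
cigar [0.4515 0.3017 0.022 ] 0.12290591572806808 -2.631099215223937
[0.1517 0.6315 0.2187] [[-0.9723  0.2336 -0.0003]
 [ 0.2336  0.9723 -0.0016]
 [-0.0001 -0.0016 -1.    ]]
```

```bash
cat >> h.py <<'E'
def wire(img,im,pose,s,off,pts,col):
    x,y,a=pose; a=np.radians(a); R=np.array([[np.cos(a),-np.sin(a),0],[np.sin(a),np.cos(a),0],[0,0,1]])
    for p,q in pts:
        A=[(proj(im,R@np.array(k)/1e3+[x,y,0])-off)*s for k in (p,q)]
        cv2.line(img,tuple(int(round(v)) for v in A[0]),tuple(int(round(v)) for v in A[1]),col,1,cv2.LINE_AA)
def loop(x0,x1,y0,y1,z): 
    c=[(x0,y0,z),(x1,y0,z),(x1,y1,z),(x0,y1,z)]; return [(c[i],c[(i+1)%4]) for i in range(4)]
BOX=loop(-128,128,-80,80,40)+loop(-120,120,-72,72,40)+loop(12,18,-72,72,30)+[((-128,-80,0),(-128,80,0))]
def view(im,u0,v0,u1,v1,s,items):
    c=cv2.resize(im['pixels'][v0:v1,u0:u1],None,fx=s,fy=s,interpolation=cv2.INTER_CUBIC)
    for pose,pts,col in items: wire(c,im,pose,s,np.array([u0,v0]),pts,col)
    return c
E
cat > plan.py <<'E'
# usage: plan.py "x,y,z,ang[,step];..." ang = world angle of tool y (deg); prints rows in tool axes
import sys,json; from h import *
s,m=toolyaw(); p=s['position'].copy(); ang=np.degrees(np.arctan2(m[1,1],m[0,1]))
for wp in sys.argv[1].split(';'):
    v=[float(k) for k in wp.split(',')]; st=v[4] if len(v)>4 else .04
    d=ang-v[3]; n=int(np.ceil(abs(d)/8-1e-6)); rows=[]
    if abs(d)>.15:
        y=round(d/n,1); rows+=[{"delta_pos":[0,0,0],"yaw":y}]*n; ang-=n*y
    a=np.radians(ang); T=np.array([[np.sin(a),np.cos(a),0],[-np.cos(a),np.sin(a),0],[0,0,-1]]) # cols: tool x,y,z
    T[:,0]=[-np.sin(a),np.cos(a),0]; T[:,0]=np.cross(T[:,1],T[:,2])
    dl=T.T@(np.array(v[:3])-p); n=max(1,int(np.ceil(np.abs(dl).max()/st-1e-6)))
    r=np.round(dl/n,4); rows+=[{"delta_pos":[float(k) for k in r],"yaw":0}]*n; p=p+T@(r*n)
    print('total',np.round(dl,4),'rows',n); print(json.dumps(rows,separators=(',',':')))
E
python3 - <<'E'
from h import *
b=(.5028,-.0734,-5.24)
a=view(load('top'),270,145,356,265,5,[(b,BOX,(0,255,0))]); d=view(load('scene'),180,190,300,290,3,[(b,BOX,(0,255,0))])
o=np.zeros((600,800,3),np.uint8); o[:a.shape[0],:a.shape[1]]=a; o[:d.shape[0],435:435+d.shape[1]]=d[:,:360]
cv2.imwrite('pics/ov1.png',o)
E
python3 plan.py ".4595,.3982,.12,88;.4595,.3982,.026,88"
```

```text
total [-0.3154 -0.2229  0.0987] rows 8
[{"delta_pos":[0,0,0],"yaw":-5.8},{"delta_pos":[0,0,0],"yaw":-5.8},{"delta_pos":[-0.0394,-0.0279,0.0123],"yaw":0},{"delta_pos":[-0.0394,-0.0279,0.0123],"yaw":0},{"delta_pos":[-0.0394,-0.0279,0.0123],"yaw":0},{"delta_pos":[-0.0394,-0.0279,0.0123],"yaw":0},{"delta_pos":[-0.0394,-0.0279,0.0123],"yaw":0},{"delta_pos":[-0.0394,-0.0279,0.0123],"yaw":0},{"delta_pos":[-0.0394,-0.0279,0.0123],"yaw":0},{"delta_pos":[-0.0394,-0.0279,0.0123],"yaw":0}]
total [-0.0002  0.0003  0.0943] rows 3
[{"delta_pos":[-0.0001,0.0001,0.0314],"yaw":0},{"delta_pos":[-0.0001,0.0001,0.0314],"yaw":0},{"delta_pos":[-0.0001,0.0001,0.0314],"yaw":0}]
```

View pics/ov1.png

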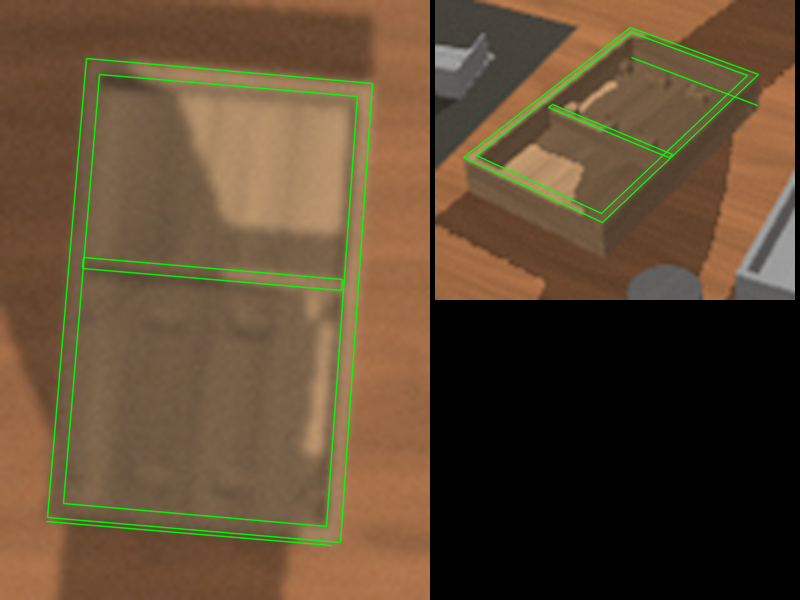

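The box wires fit in both views to within about 2 mm, so I'll start moving. First I go over the left cigar with the fingers opened to 40 mm.

Call:
drive_tool(
  targets=[
    {"delta_pos": [0,0,0],"yaw": -5.8},
    {"delta_pos": [0,0,0],"yaw": -5.8},
    {"delta_pos": [-0.0394,-0.0279,0.0123],"yaw": 0},
    {"delta_pos": [-0.0394,-0.0279,0.0123],"yaw": 0},
    {"delta_pos": [-0.0394,-0.0279,0.0123],"yaw": 0},
    {"delta_pos": [-0.0394,-0.0279,0.0123],"yaw": 0},
    {"delta_pos": [-0.0394,-0.0279,0.0123],"yaw": 0},
    {"delta_pos": [-0.0394,-0.0279,0.0123],"yaw": 0},
    {"delta_pos": [-0.0394,-0.0279,0.0123],"yaw": 0},
    {"delta_pos": [-0.0394,-0.0279,0.0123],"yaw": 0},
    {"delta_pos": [0,0,0],"yaw": 0},
    {"delta_pos": [0,0,0],"yaw": 0},
  ],
  claw=0.15,
  squeeze=15,
)

```text
time: 1.3
position: [0.4602, 0.3968, 0.1203]
eef_rot: [-0.001, 0.018, 1.0, -0.001]
force: [-1.0, 0.5, 0.3]
gripper_width: 0.0399
grip_force: 0.0
```

```bash
python3 plan.py ".4595,.3982,.026,88"
```

```text
total [0.0007 0.0013 0.0943] rows 3
[{"delta_pos":[0.0002,0.0004,0.0314],"yaw":0},{"delta_pos":[0.0002,0.0004,0.0314],"yaw":0},{"delta_pos":[0.0002,0.0004,0.0314],"yaw":0}]
```

Call:
drive_tool(
  targets=[
    {"delta_pos": [0.0002,0.0004,0.031],"yaw": 0},
    {"delta_pos": [0.0002,0.0004,0.031],"yaw": 0},
    {"delta_pos": [0.0002,0.0004,0.022],"yaw": 0},
    {"delta_pos": [0,0,0.01],"yaw": 0},
    {"delta_pos": [0,0,0],"yaw": 0},
  ],
)

```text
time: 1.8
position: [0.4568, 0.4005, 0.026]
eef_rot: [-0.001, 0.015, 1.0, -0.0]
force: [0.3, 0.2, 0.1]
gripper_width: 0.0404
grip_force: 0.0
```

Call:
drive_tool(
  targets=[
    {"delta_pos": [0,0,0],"yaw": 0},
    {"delta_pos": [0,0,0],"yaw": 0},
    {"delta_pos": [0,0,0],"yaw": 0},
    {"delta_pos": [0,0,0],"yaw": 0},
    {"delta_pos": [0,0,0],"yaw": 0},
  ],
  claw=1,
)

```text
time: 2.3
position: [0.4595, 0.4005, 0.0283]
eef_rot: [0.001, 0.017, 1.0, 0.001]
force: [-1.0, 0.0, 5.4]
gripper_width: 0.0216
grip_force: 15.0
```

Call:
drive_tool(
  targets=[
    {"delta_pos": [0,0,-0.02],"yaw": 0},
    {"delta_pos": [0,0,-0.04],"yaw": 0},
    {"delta_pos": [0,0,-0.04],"yaw": 0},
    {"delta_pos": [0,0,0],"yaw": 0},
  ],
)

```text
time: 2.7
position: [0.4619, 0.4021, 0.1325]
eef_rot: [0.004, 0.017, 1.0, 0.004]
force: [0.0, 1.3, 0.1]
gripper_width: 0.0214
grip_force: 15.0
```

```bash
cat > groove.py <<'E'
import sys; from h import *
x,y,a=[float(k) for k in sys.argv[1].split(',')]; c,s=np.cos(np.radians(a)),np.sin(np.radians(a))
for p in sys.argv[2].split(';'):
    u,v=[float(k)/1e3 for k in p.split(',')]; print(p,round(x+c*u-s*v,4),round(y+s*u+c*v,4))
E
python3 groove.py .5028,-.0734,-5.24 "-54,46.5;-54,0;-54,-46.5"
python3 - <<'E'
from h import *
s,m=toolyaw(); print(s['position'],np.degrees(np.arctan2(m[1,1],m[0,1])),s['gripper_width'],s['grip_force'])
E
```

```text
-54,46.5 0.4533 -0.0222
-54,0 0.449 -0.0685
-54,-46.5 0.4448 -0.1148
[0.46185713 0.40214227 0.13254863] 88.05730268056908 0.021378477723078285 14.99671921133995
```

```bash
python3 plan.py ".4533,-.0222,.11,84.8;.4533,-.0222,.026,84.8"
```

```text
total [-0.0303 -0.4233  0.0225] rows 11
[{"delta_pos":[0,0,0],"yaw":3.3},{"delta_pos":[-0.0028,-0.0385,0.002],"yaw":0},{"delta_pos":[-0.0028,-0.0385,0.002],"yaw":0},{"delta_pos":[-0.0028,-0.0385,0.002],"yaw":0},{"delta_pos":[-0.0028,-0.0385,0.002],"yaw":0},{"delta_pos":[-0.0028,-0.0385,0.002],"yaw":0},{"delta_pos":[-0.0028,-0.0385,0.002],"yaw":0},{"delta_pos":[-0.0028,-0.0385,0.002],"yaw":0},{"delta_pos":[-0.0028,-0.0385,0.002],"yaw":0},{"delta_pos":[-0.0028,-0.0385,0.002],"yaw":0},{"delta_pos":[-0.0028,-0.0385,0.002],"yaw":0},{"delta_pos":[-0.0028,-0.0385,0.002],"yaw":0}]
total [0.0005 0.0002 0.0845] rows 3
[{"delta_pos":[0.0002,0.0001,0.0282],"yaw":0},{"delta_pos":[0.0002,0.0001,0.0282],"yaw":0},{"delta_pos":[0.0002,0.0001,0.0282],"yaw":0}]
```

Call:
drive_tool(
  targets=[
    {"delta_pos": [0,0,0],"yaw": 3.3},
    {"delta_pos": [-0.0028,-0.0385,0.002],"yaw": 0},
    {"delta_pos": [-0.0028,-0.0385,0.002],"yaw": 0},
    {"delta_pos": [-0.0028,-0.0385,0.002],"yaw": 0},
    {"delta_pos": [-0.0028,-0.0385,0.002],"yaw": 0},
    {"delta_pos": [-0.0028,-0.0385,0.002],"yaw": 0},
    {"delta_pos": [-0.0028,-0.0385,0.002],"yaw": 0},
    {"delta_pos": [-0.0028,-0.0385,0.002],"yaw": 0},
    {"delta_pos": [-0.0028,-0.0385,0.002],"yaw": 0},
    {"delta_pos": [-0.0028,-0.0385,0.002],"yaw": 0},
    {"delta_pos": [-0.0028,-0.0385,0.002],"yaw": 0},
    {"delta_pos": [-0.0028,-0.0385,0.002],"yaw": 0},
    {"delta_pos": [0,0,0],"yaw": 0},
    {"delta_pos": [0,0,0],"yaw": 0},
  ],
)

```text
time: 4.1
position: [0.4507, -0.0257, 0.1048]
eef_rot: [-0.0, 0.047, 0.999, 0.0]
force: [-0.2, 0.2, -0.3]
gripper_width: 0.0218
grip_force: 15.0
```

Call:
drive_tool(
  targets=[
    {"delta_pos": [0,0,0],"yaw": 0},
    {"delta_pos": [0,0,0],"yaw": 0},
  ],
)

```text
time: 4.3
position: [0.4512, -0.0233, 0.105]
eef_rot: [0.0, 0.044, 0.999, 0.0]
force: [1.2, -0.1, 0.4]
gripper_width: 0.0219
grip_force: 15.0
```

Call:
drive_tool(
  targets=[
    {"delta_pos": [0,0,0],"yaw": 0},
    {"delta_pos": [0,0,0],"yaw": 0},
  ],
)

```text
time: 4.5
position: [0.4511, -0.024, 0.1051]
eef_rot: [0.0, 0.045, 0.999, 0.0]
force: [-0.6, -0.8, -0.4]
gripper_width: 0.0218
grip_force: 15.0
```

```bash
python3 plan.py ".4533,-.0222,.07,84.8;.4533,-.0222,.025,84.8"; python3 - <<'E'
from h import *
s,m=toolyaw(); print(m)
im=snap('top'); b=(.5028,-.0734,-5.24)
a=view(im,262,150,362,265,5,[(b,BOX,(0,255,0))]); cv2.imwrite('pics/p1.png',a)
E
```

```text
total [-0.002   0.0019  0.0351] rows 1
[{"delta_pos":[-0.002,0.0019,0.0351],"yaw":0}]
total [-0.     0.     0.045] rows 2
[{"delta_pos":[-0.0,0.0,0.0225],"yaw":0},{"delta_pos":[-0.0,0.0,0.0225],"yaw":0}]
[[-9.96027691e-01  8.90439922e-02  8.48633194e-05]
 [ 8.90440082e-02  9.96027671e-01  2.08713984e-04]
 [-6.59414880e-05  2.15441477e-04 -9.99999975e-01]]
```

View pics/p1.png

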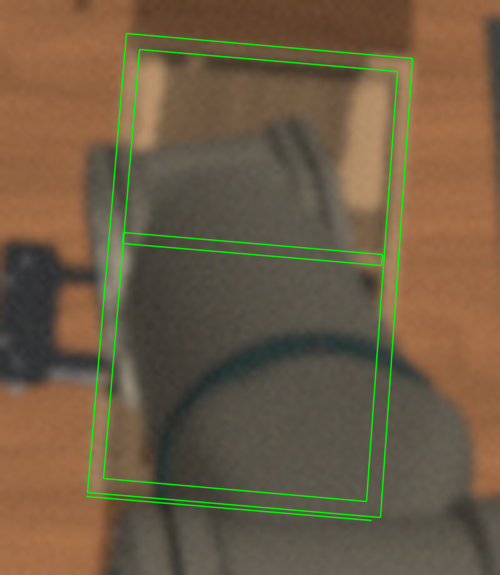

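The hand hides the grooves, but the box still matches its wires. I'll lower in stages and watch the force.

Call:
drive_tool(
  targets=[
    {"delta_pos": [-0.002,0.0019,0.02],"yaw": 0},
    {"delta_pos": [0,0,0.02],"yaw": 0},
    {"delta_pos": [0,0,0.015],"yaw": 0},
    {"delta_pos": [0,0,0],"yaw": 0},
    {"delta_pos": [0,0,0],"yaw": 0},
  ],
)

```text
time: 5.05
position: [0.4531, -0.023, 0.0501]
eef_rot: [-0.0, 0.045, 0.999, -0.0]
force: [-0.5, 0.2, -0.4]
gripper_width: 0.0219
grip_force: 15.0
```

Call:
drive_tool(
  targets=[
    {"delta_pos": [0,0,0.007],"yaw": 0},
    {"delta_pos": [0,0,0.006],"yaw": 0},
    {"delta_pos": [0,0,0.006],"yaw": 0},
    {"delta_pos": [0,0,0.005],"yaw": 0},
    {"delta_pos": [0,0,0],"yaw": 0},
    {"delta_pos": [0,0,0],"yaw": 0},
  ],
)

```text
time: 5.65
position: [0.4535, -0.0225, 0.0259]
eef_rot: [0.0, 0.045, 0.999, 0.0]
force: [0.7, 3.0, -1.7]
gripper_width: 0.0216
grip_force: 15.0
```

Call:
drive_tool(
  targets=[
    {"delta_pos": [0,0,0],"yaw": 0},
    {"delta_pos": [0,0,0],"yaw": 0},
    {"delta_pos": [0,0,0],"yaw": 0},
  ],
  claw=0.45,
)

```text
time: 5.95
position: [0.453, -0.0238, 0.0261]
eef_rot: [-0.0, 0.046, 0.999, -0.0]
force: [0.9, 0.5, 0.8]
gripper_width: 0.026
grip_force: 0.0
```

Call:
drive_tool(
  targets=[
    {"delta_pos": [0,0,-0.01],"yaw": 0},
    {"delta_pos": [0,0,-0.015],"yaw": 0},
    {"delta_pos": [0,0,-0.03],"yaw": 0},
    {"delta_pos": [0,0,-0.04],"yaw": 0},
    {"delta_pos": [0,0,0],"yaw": 0},
  ],
)

```text
time: 6.45
position: [0.456, -0.0234, 0.1254]
eef_rot: [0.004, 0.046, 0.999, 0.0]
force: [-0.1, -0.2, 0.3]
gripper_width: 0.0258
grip_force: 0.0
```

```bash
python3 plan.py ".4555,.3499,.12,88"
```

```text
total [0.0138 0.373  0.0054] rows 10
[{"delta_pos":[0,0,0],"yaw":-3.2},{"delta_pos":[0.0014,0.0373,0.0005],"yaw":0},{"delta_pos":[0.0014,0.0373,0.0005],"yaw":0},{"delta_pos":[0.0014,0.0373,0.0005],"yaw":0},{"delta_pos":[0.0014,0.0373,0.0005],"yaw":0},{"delta_pos":[0.0014,0.0373,0.0005],"yaw":0},{"delta_pos":[0.0014,0.0373,0.0005],"yaw":0},{"delta_pos":[0.0014,0.0373,0.0005],"yaw":0},{"delta_pos":[0.0014,0.0373,0.0005],"yaw":0},{"delta_pos":[0.0014,0.0373,0.0005],"yaw":0},{"delta_pos":[0.0014,0.0373,0.0005],"yaw":0}]
```

Call:
drive_tool(
  targets=[
    {"delta_pos": [0,0,0],"yaw": -3.2},
    {"delta_pos": [0.0014,0.0373,0.0005],"yaw": 0},
    {"delta_pos": [0.0014,0.0373,0.0005],"yaw": 0},
    {"delta_pos": [0.0014,0.0373,0.0005],"yaw": 0},
    {"delta_pos": [0.0014,0.0373,0.0005],"yaw": 0},
    {"delta_pos": [0.0014,0.0373,0.0005],"yaw": 0},
    {"delta_pos": [0.0014,0.0373,0.0005],"yaw": 0},
    {"delta_pos": [0.0014,0.0373,0.0005],"yaw": 0},
    {"delta_pos": [0.0014,0.0373,0.0005],"yaw": 0},
    {"delta_pos": [0.0014,0.0373,0.0005],"yaw": 0},
    {"delta_pos": [0.0014,0.0373,0.0005],"yaw": 0},
    {"delta_pos": [0,0,0],"yaw": 0},
    {"delta_pos": [0,0,0],"yaw": 0},
    {"delta_pos": [0,0,0],"yaw": 0},
    {"delta_pos": [0,0,0],"yaw": 0},
  ],
  claw=0.15,
)

```text
time: 7.95
position: [0.4527, 0.3481, 0.116]
eef_rot: [-0.0, 0.019, 1.0, -0.001]
force: [-1.6, -0.6, 0.5]
gripper_width: 0.0401
grip_force: 0.0
```

```bash
python3 plan.py ".4555,.3499,.12,88"; python3 - <<'E'
from h import *
im=snap('top'); b=(.5028,-.0734,-5.24)
a=view(im,270,150,450,265,4,[(b,BOX,(0,255,0))]); cv2.imwrite('pics/p2.png',a)
E
```

```text
total [-0.0028  0.0019 -0.004 ] rows 1
[{"delta_pos":[-0.0028,0.0019,-0.004],"yaw":0}]
```

View pics/p2.png

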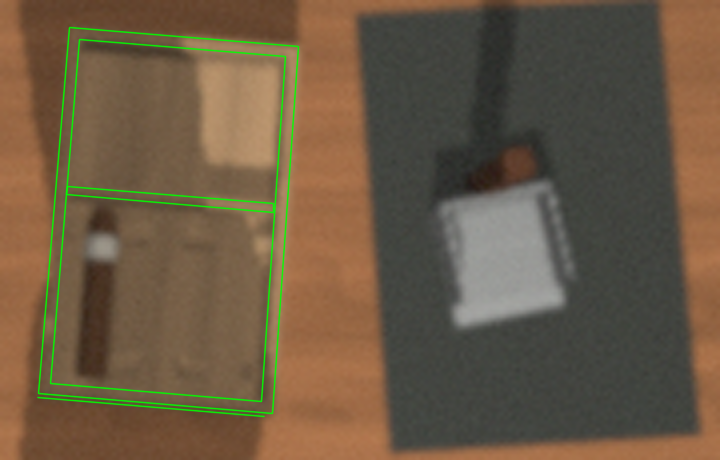

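The first cigar lies in groove 3 and the box hasn't moved. Next is cigar 2.

Call:
drive_tool(
  targets=[
    {"delta_pos": [-0.0028,0.0019,0.03],"yaw": 0},
    {"delta_pos": [0,0,0.03],"yaw": 0},
    {"delta_pos": [0,0,0.018],"yaw": 0},
    {"delta_pos": [0,0,0.01],"yaw": 0},
    {"delta_pos": [0,0,0],"yaw": 0},
    {"delta_pos": [0,0,0],"yaw": 0},
  ],
)

```text
time: 8.6
position: [0.4558, 0.3519, 0.0287]
eef_rot: [0.0, 0.018, 1.0, 0.0]
force: [-0.8, 0.7, -0.1]
gripper_width: 0.0399
grip_force: 0.0
```

Call:
drive_tool(
  targets=[
    {"delta_pos": [0,0,0],"yaw": 0},
    {"delta_pos": [0,0,0],"yaw": 0},
    {"delta_pos": [0,0,0],"yaw": 0},
    {"delta_pos": [0,0,0],"yaw": 0},
    {"delta_pos": [0,0,0],"yaw": 0},
  ],
  claw=1,
)

```text
time: 9.1
position: [0.4556, 0.3523, 0.0288]
eef_rot: [0.001, 0.018, 1.0, 0.0]
force: [0.2, -1.3, 6.2]
gripper_width: 0.0216
grip_force: 15.0
```

Call:
drive_tool(
  targets=[
    {"delta_pos": [0,0,-0.02],"yaw": 0},
    {"delta_pos": [0,0,-0.04],"yaw": 0},
    {"delta_pos": [0,0,-0.04],"yaw": 0},
    {"delta_pos": [0,0,0],"yaw": 0},
    {"delta_pos": [0,0,0],"yaw": 0},
  ],
)

```text
time: 9.6
position: [0.4554, 0.3521, 0.1288]
eef_rot: [0.001, 0.018, 1.0, 0.001]
force: [-0.1, -0.2, -1.3]
gripper_width: 0.0214
grip_force: 15.0
```

```bash
python3 plan.py ".449,-.0685,.11,84.8"
```

```text
total [-0.0318 -0.4195  0.0188] rows 11
[{"delta_pos":[0,0,0],"yaw":3.2},{"delta_pos":[-0.0029,-0.0381,0.0017],"yaw":0},{"delta_pos":[-0.0029,-0.0381,0.0017],"yaw":0},{"delta_pos":[-0.0029,-0.0381,0.0017],"yaw":0},{"delta_pos":[-0.0029,-0.0381,0.0017],"yaw":0},{"delta_pos":[-0.0029,-0.0381,0.0017],"yaw":0},{"delta_pos":[-0.0029,-0.0381,0.0017],"yaw":0},{"delta_pos":[-0.0029,-0.0381,0.0017],"yaw":0},{"delta_pos":[-0.0029,-0.0381,0.0017],"yaw":0},{"delta_pos":[-0.0029,-0.0381,0.0017],"yaw":0},{"delta_pos":[-0.0029,-0.0381,0.0017],"yaw":0},{"delta_pos":[-0.0029,-0.0381,0.0017],"yaw":0}]
```

Call:
drive_tool(
  targets=[
    {"delta_pos": [0,0,0],"yaw": 3.2},
    {"delta_pos": [-0.0029,-0.0381,0.0017],"yaw": 0},
    {"delta_pos": [-0.0029,-0.0381,0.0017],"yaw": 0},
    {"delta_pos": [-0.0029,-0.0381,0.0017],"yaw": 0},
    {"delta_pos": [-0.0029,-0.0381,0.0017],"yaw": 0},
    {"delta_pos": [-0.0029,-0.0381,0.0017],"yaw": 0},
    {"delta_pos": [-0.0029,-0.0381,0.0017],"yaw": 0},
    {"delta_pos": [-0.0029,-0.0381,0.0017],"yaw": 0},
    {"delta_pos": [-0.0029,-0.0381,0.0017],"yaw": 0},
    {"delta_pos": [-0.0029,-0.0381,0.0017],"yaw": 0},
    {"delta_pos": [-0.0029,-0.0381,0.0017],"yaw": 0},
    {"delta_pos": [-0.0029,-0.0381,0.0017],"yaw": 0},
    {"delta_pos": [0,0,0],"yaw": 0},
    {"delta_pos": [0,0,0],"yaw": 0},
    {"delta_pos": [0,0,0],"yaw": 0},
    {"delta_pos": [0,0,0],"yaw": 0},
  ],
)

```text
time: 11.2
position: [0.4487, -0.0667, 0.109]
eef_rot: [-0.0, 0.044, 0.999, 0.0]
force: [-0.1, 0.1, 0.7]
gripper_width: 0.0216
grip_force: 15.0
```

```bash
python3 plan.py ".449,-.0685,.05,84.8;.449,-.0685,.0262,84.8"
```

```text
total [-0.0004 -0.0018  0.059 ] rows 2
[{"delta_pos":[0,0,0],"yaw":0.2},{"delta_pos":[-0.0002,-0.0009,0.0295],"yaw":0},{"delta_pos":[-0.0002,-0.0009,0.0295],"yaw":0}]
total [-0.      0.      0.0238] rows 1
[{"delta_pos":[-0.0,0.0,0.0238],"yaw":0}]
```

Call:
drive_tool(
  targets=[
    {"delta_pos": [-0.0002,-0.0009,0.0295],"yaw": 0},
    {"delta_pos": [-0.0002,-0.0009,0.0295],"yaw": 0},
    {"delta_pos": [0,0,0.007],"yaw": 0},
    {"delta_pos": [0,0,0.006],"yaw": 0},
    {"delta_pos": [0,0,0.006],"yaw": 0},
    {"delta_pos": [0,0,0.005],"yaw": 0},
    {"delta_pos": [0,0,0],"yaw": 0},
    {"delta_pos": [0,0,0],"yaw": 0},
  ],
)

```text
time: 12.0
position: [0.4494, -0.0702, 0.0267]
eef_rot: [0.0, 0.045, 0.999, 0.0]
force: [1.2, 0.2, 0.4]
gripper_width: 0.0218
grip_force: 15.0
```

Call:
drive_tool(
  targets=[
    {"delta_pos": [0,0,0],"yaw": 0},
    {"delta_pos": [0,0,0],"yaw": 0},
    {"delta_pos": [0,0,0],"yaw": 0},
  ],
  claw=0.35,
)

```text
time: 12.3
position: [0.4492, -0.0703, 0.0265]
eef_rot: [0.0, 0.046, 0.999, -0.0]
force: [-0.5, 0.2, -0.1]
gripper_width: 0.0305
grip_force: 0.0
```

Call:
drive_tool(
  targets=[
    {"delta_pos": [0,0,-0.01],"yaw": 0},
    {"delta_pos": [0,0,-0.015],"yaw": 0},
    {"delta_pos": [0,0,-0.03],"yaw": 0},
    {"delta_pos": [0,0,-0.04],"yaw": 0},
    {"delta_pos": [0,0,0],"yaw": 0},
    {"delta_pos": [0,0,0],"yaw": 0},
  ],
)

```text
time: 12.9
position: [0.4497, -0.0705, 0.1225]
eef_rot: [0.001, 0.046, 0.999, -0.0]
force: [-0.6, 0.9, 0.0]
gripper_width: 0.0307
grip_force: 0.0
```

```bash
python3 plan.py ".4515,.301,.12,88"
```

```text
total [0.0114 0.3713 0.0025] rows 10
[{"delta_pos":[0,0,0],"yaw":-3.2},{"delta_pos":[0.0011,0.0371,0.0003],"yaw":0},{"delta_pos":[0.0011,0.0371,0.0003],"yaw":0},{"delta_pos":[0.0011,0.0371,0.0003],"yaw":0},{"delta_pos":[0.0011,0.0371,0.0003],"yaw":0},{"delta_pos":[0.0011,0.0371,0.0003],"yaw":0},{"delta_pos":[0.0011,0.0371,0.0003],"yaw":0},{"delta_pos":[0.0011,0.0371,0.0003],"yaw":0},{"delta_pos":[0.0011,0.0371,0.0003],"yaw":0},{"delta_pos":[0.0011,0.0371,0.0003],"yaw":0},{"delta_pos":[0.0011,0.0371,0.0003],"yaw":0}]
```

Call:
drive_tool(
  targets=[
    {"delta_pos": [0,0,0],"yaw": -3.2},
    {"delta_pos": [0.0011,0.0371,0.0003],"yaw": 0},
    {"delta_pos": [0.0011,0.0371,0.0003],"yaw": 0},
    {"delta_pos": [0.0011,0.0371,0.0003],"yaw": 0},
    {"delta_pos": [0.0011,0.0371,0.0003],"yaw": 0},
    {"delta_pos": [0.0011,0.0371,0.0003],"yaw": 0},
    {"delta_pos": [0.0011,0.0371,0.0003],"yaw": 0},
    {"delta_pos": [0.0011,0.0371,0.0003],"yaw": 0},
    {"delta_pos": [0.0011,0.0371,0.0003],"yaw": 0},
    {"delta_pos": [0.0011,0.0371,0.0003],"yaw": 0},
    {"delta_pos": [0.0011,0.0371,0.0003],"yaw": 0},
    {"delta_pos": [0,0,0],"yaw": 0},
    {"delta_pos": [0,0,0],"yaw": 0},
    {"delta_pos": [0,0,0],"yaw": 0},
    {"delta_pos": [0,0,0],"yaw": 0},
  ],
  claw=0.15,
)

```text
time: 14.4
position: [0.4512, 0.299, 0.1179]
eef_rot: [-0.0, 0.019, 1.0, -0.001]
force: [0.4, 0.3, -0.4]
gripper_width: 0.0404
grip_force: 0.0
```

```bash
python3 plan.py ".4515,.3017,.028,88"
```

```text
total [-0.0002  0.0028  0.0899] rows 3
[{"delta_pos":[-0.0001,0.0009,0.03],"yaw":0},{"delta_pos":[-0.0001,0.0009,0.03],"yaw":0},{"delta_pos":[-0.0001,0.0009,0.03],"yaw":0}]
```

Call:
drive_tool(
  targets=[
    {"delta_pos": [0,0.002,0.03],"yaw": 0},
    {"delta_pos": [0,0,0.03],"yaw": 0},
    {"delta_pos": [0,0,0.02],"yaw": 0},
    {"delta_pos": [0,0,0.01],"yaw": 0},
    {"delta_pos": [0,0,0],"yaw": 0},
    {"delta_pos": [0,0,0],"yaw": 0},
  ],
)

```text
time: 15.0
position: [0.4518, 0.3027, 0.0289]
eef_rot: [0.0, 0.018, 1.0, 0.0]
force: [0.6, 0.5, 1.1]
gripper_width: 0.0402
grip_force: 0.0
```

Call:
drive_tool(
  targets=[
    {"delta_pos": [0,0,0],"yaw": 0},
    {"delta_pos": [0,0,0],"yaw": 0},
    {"delta_pos": [0,0,0],"yaw": 0},
    {"delta_pos": [0,0,0],"yaw": 0},
    {"delta_pos": [0,0,0],"yaw": 0},
  ],
  claw=1,
)

```text
time: 15.5
position: [0.4517, 0.3033, 0.0291]
eef_rot: [0.001, 0.018, 1.0, 0.0]
force: [-0.4, -0.4, 6.6]
gripper_width: 0.0213
grip_force: 15.0
```

Call:
drive_tool(
  targets=[
    {"delta_pos": [0,0,-0.02],"yaw": 0},
    {"delta_pos": [0,0,-0.04],"yaw": 0},
    {"delta_pos": [0,0,-0.04],"yaw": 0},
    {"delta_pos": [0,0,0],"yaw": 0},
    {"delta_pos": [0,0,0],"yaw": 0},
  ],
)

```text
time: 16.0
position: [0.4516, 0.3031, 0.1291]
eef_rot: [0.001, 0.018, 1.0, 0.001]
force: [0.6, 0.4, -0.3]
gripper_width: 0.0213
grip_force: 15.0
```

```bash
python3 plan.py ".4448,-.1148,.11,84.8"; python3 - <<'E'
from h import *
im=snap('top'); b=(.5028,-.0734,-5.24)
a=view(im,270,150,450,265,4,[(b,BOX,(0,255,0))]); cv2.imwrite('pics/p3.png',a)
E
```

```text
total [-0.0312 -0.4168  0.0191] rows 11
[{"delta_pos":[0,0,0],"yaw":3.2},{"delta_pos":[-0.0028,-0.0379,0.0017],"yaw":0},{"delta_pos":[-0.0028,-0.0379,0.0017],"yaw":0},{"delta_pos":[-0.0028,-0.0379,0.0017],"yaw":0},{"delta_pos":[-0.0028,-0.0379,0.0017],"yaw":0},{"delta_pos":[-0.0028,-0.0379,0.0017],"yaw":0},{"delta_pos":[-0.0028,-0.0379,0.0017],"yaw":0},{"delta_pos":[-0.0028,-0.0379,0.0017],"yaw":0},{"delta_pos":[-0.0028,-0.0379,0.0017],"yaw":0},{"delta_pos":[-0.0028,-0.0379,0.0017],"yaw":0},{"delta_pos":[-0.0028,-0.0379,0.0017],"yaw":0},{"delta_pos":[-0.0028,-0.0379,0.0017],"yaw":0}]
```

View pics/p3.png

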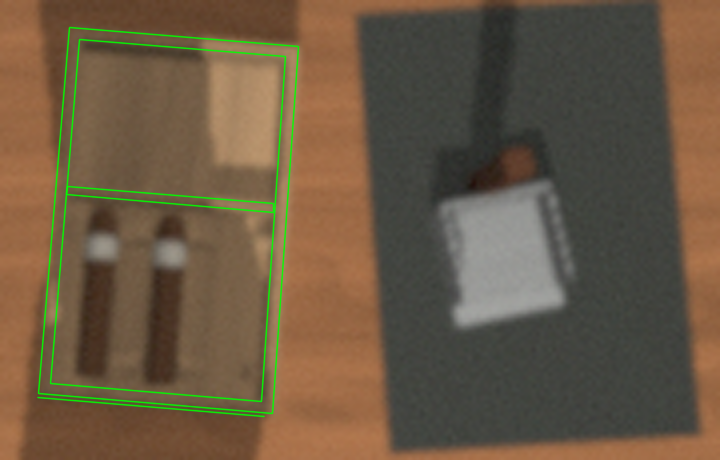

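Two cigars are in grooves, and box and scoop are unmoved. The third goes to groove 1.

Call:
drive_tool(
  targets=[
    {"delta_pos": [0,0,0],"yaw": 3.2},
    {"delta_pos": [-0.0028,-0.0379,0.0017],"yaw": 0},
    {"delta_pos": [-0.0028,-0.0379,0.0017],"yaw": 0},
    {"delta_pos": [-0.0028,-0.0379,0.0017],"yaw": 0},
    {"delta_pos": [-0.0028,-0.0379,0.0017],"yaw": 0},
    {"delta_pos": [-0.0028,-0.0379,0.0017],"yaw": 0},
    {"delta_pos": [-0.0028,-0.0379,0.0017],"yaw": 0},
    {"delta_pos": [-0.0028,-0.0379,0.0017],"yaw": 0},
    {"delta_pos": [-0.0028,-0.0379,0.0017],"yaw": 0},
    {"delta_pos": [-0.0028,-0.0379,0.0017],"yaw": 0},
    {"delta_pos": [-0.0028,-0.0379,0.0017],"yaw": 0},
    {"delta_pos": [-0.0028,-0.0379,0.0017],"yaw": 0},
    {"delta_pos": [0,0,0],"yaw": 0},
    {"delta_pos": [0,0,0],"yaw": 0},
    {"delta_pos": [0,0,0],"yaw": 0},
    {"delta_pos": [0,0,0],"yaw": 0},
  ],
)

```text
time: 17.65
position: [0.4439, -0.1133, 0.1093]
eef_rot: [-0.0, 0.044, 0.999, 0.0]
force: [0.4, -0.5, -0.2]
gripper_width: 0.0215
grip_force: 15.0
```

```bash
python3 plan.py ".4448,-.1148,.05,84.8"
```

```text
total [-0.001  -0.0014  0.0593] rows 2
[{"delta_pos":[0,0,0],"yaw":0.2},{"delta_pos":[-0.0005,-0.0007,0.0297],"yaw":0},{"delta_pos":[-0.0005,-0.0007,0.0297],"yaw":0}]
```

Call:
drive_tool(
  targets=[
    {"delta_pos": [-0.0005,0,0.0295],"yaw": 0.2},
    {"delta_pos": [-0.0005,0,0.0295],"yaw": 0},
    {"delta_pos": [0,0,0.006],"yaw": 0},
    {"delta_pos": [0,0,0],"yaw": 0},
    {"delta_pos": [0,0,0],"yaw": 0},
  ],
)

```text
time: 18.15
position: [0.4455, -0.1146, 0.0454]
eef_rot: [0.0, 0.047, 0.999, 0.0]
force: [0.2, 0.8, 0.4]
gripper_width: 0.0216
grip_force: 15.0
```

Call:
drive_tool(
  targets=[
    {"delta_pos": [0,0,0.006],"yaw": 0},
    {"delta_pos": [0,0,0.006],"yaw": 0},
    {"delta_pos": [0,0,0.005],"yaw": 0},
    {"delta_pos": [0,0,0],"yaw": 0},
    {"delta_pos": [0,0,0],"yaw": 0},
  ],
)

```text
time: 18.65
position: [0.4449, -0.1151, 0.0275]
eef_rot: [-0.0, 0.047, 0.999, 0.0]
force: [-0.4, 0.8, -0.1]
gripper_width: 0.0218
grip_force: 15.0
```

Call:
drive_tool(
  targets=[
    {"delta_pos": [0,0,0],"yaw": 0},
    {"delta_pos": [0,0,0],"yaw": 0},
    {"delta_pos": [0,0,0],"yaw": 0},
  ],
  claw=0.45,
)

```text
time: 18.95
position: [0.4451, -0.115, 0.0278]
eef_rot: [0.0, 0.047, 0.999, 0.0]
force: [-1.3, 0.7, 0.3]
gripper_width: 0.0261
grip_force: 0.2
```

Call:
drive_tool(
  targets=[
    {"delta_pos": [0,0,-0.01],"yaw": 0},
    {"delta_pos": [0,0,-0.015],"yaw": 0},
    {"delta_pos": [0,0,-0.03],"yaw": 0},
    {"delta_pos": [0,0,-0.04],"yaw": 0},
    {"delta_pos": [0,0,-0.04],"yaw": 0},
    {"delta_pos": [0,0,-0.03],"yaw": 0},
    {"delta_pos": [0,0,0],"yaw": 0},
  ],
)

```text
time: 19.65
position: [0.4475, -0.1157, 0.197]
eef_rot: [0.004, 0.047, 0.999, -0.001]
force: [-0.1, 0.7, -0.5]
gripper_width: 0.0258
grip_force: 0.0
```

```bash
python3 plan.py ".5287,-.2985,.18,100.8"
```

```text
total [-0.0456 -0.1947  0.017 ] rows 5
[{"delta_pos":[0,0,0],"yaw":-5.4},{"delta_pos":[0,0,0],"yaw":-5.4},{"delta_pos":[0,0,0],"yaw":-5.4},{"delta_pos":[-0.0091,-0.0389,0.0034],"yaw":0},{"delta_pos":[-0.0091,-0.0389,0.0034],"yaw":0},{"delta_pos":[-0.0091,-0.0389,0.0034],"yaw":0},{"delta_pos":[-0.0091,-0.0389,0.0034],"yaw":0},{"delta_pos":[-0.0091,-0.0389,0.0034],"yaw":0}]
```

```bash
python3 - <<'E'
from h import *
o=cv2.imread('pics/top0.png'); n=snap('top')['pixels']
for nm,(u0,v0,u1,v1) in dict(scoop=(372,180,425,240),trough=(205,155,252,250)).items():
    d=cv2.absdiff(o,n)[v0:v1,u0:u1].max(2); print(nm,(d>40).sum(),np.median(d))
E
```

```text
scoop 848 10.0
trough 0 4.0
```

Call:
drive_tool(
  targets=[
    {"delta_pos": [0,0,0],"yaw": -5.4},
    {"delta_pos": [0,0,0],"yaw": -5.4},
    {"delta_pos": [0,0,0],"yaw": -5.4},
    {"delta_pos": [-0.0091,-0.0389,0.0034],"yaw": 0},
    {"delta_pos": [-0.0091,-0.0389,0.0034],"yaw": 0},
    {"delta_pos": [-0.0091,-0.0389,0.0034],"yaw": 0},
    {"delta_pos": [-0.0091,-0.0389,0.0034],"yaw": 0},
    {"delta_pos": [-0.0091,-0.0389,0.0034],"yaw": 0},
    {"delta_pos": [0,0,0],"yaw": 0},
    {"delta_pos": [0,0,0],"yaw": 0},
    {"delta_pos": [0,0,0],"yaw": 0},
    {"delta_pos": [0,0,0],"yaw": 0},
  ],
  claw=0,
)

```text
time: 20.9
position: [0.5258, -0.2959, 0.1755]
eef_rot: [-0.0, -0.095, 0.995, 0.001]
force: [-0.1, 0.8, -0.8]
gripper_width: 0.0472
grip_force: 0.0
```

```bash
python3 plan.py ".5287,-.2985,.083,100.8"
```

```text
total [-0.0024 -0.0031  0.0925] rows 3
[{"delta_pos":[-0.0008,-0.001,0.0308],"yaw":0},{"delta_pos":[-0.0008,-0.001,0.0308],"yaw":0},{"delta_pos":[-0.0008,-0.001,0.0308],"yaw":0}]
```

```bash
python3 - <<'E'
from h import *
im=load('top'); b=(.5028,-.0734,-5.24)
c=view(im,270,145,450,265,4,[(b,BOX,(0,255,0))])
for x in range(270,450,10): cv2.line(c,((x-270)*4,0),((x-270)*4,8 if x%50 else 16),(0,255,255),1)
cv2.imwrite('pics/p4.png',c)
E
```

```text
(no output)
```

View pics/p4.png

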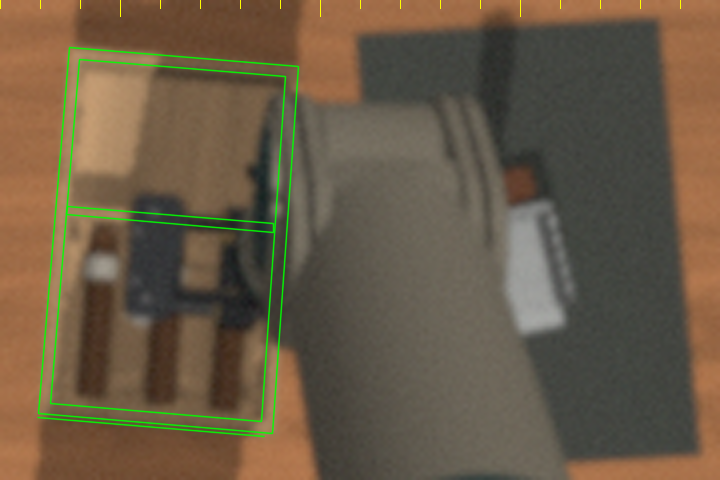

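The arm merely hid part of the scoop: its visible corner at crop (566,326) hasn't moved. Cigar 3 is in its groove. Now I'll grip the scoop.

Call:
drive_tool(
  targets=[
    {"delta_pos": [-0.0024,-0.0025,0.03],"yaw": 0},
    {"delta_pos": [0,0,0.03],"yaw": 0},
    {"delta_pos": [0,0,0.022],"yaw": 0},
    {"delta_pos": [0,0,0.01],"yaw": 0},
    {"delta_pos": [0,0,0],"yaw": 0},
    {"delta_pos": [0,0,0],"yaw": 0},
  ],
)

```text
time: 21.5
position: [0.5297, -0.2995, 0.0846]
eef_rot: [0.001, -0.094, 0.996, -0.0]
force: [0.0, 0.4, 1.1]
gripper_width: 0.0468
grip_force: 0.0
```

Call:
drive_tool(
  targets=[
    {"delta_pos": [0,0,0],"yaw": 0},
    {"delta_pos": [0,0,0],"yaw": 0},
    {"delta_pos": [0,0,0],"yaw": 0},
    {"delta_pos": [0,0,0],"yaw": 0},
    {"delta_pos": [0,0,0],"yaw": 0},
    {"delta_pos": [0,0,0],"yaw": 0},
  ],
  claw=1,
  squeeze=50,
)

```text
time: 22.1
position: [0.5293, -0.2995, 0.0842]
eef_rot: [0.0, -0.094, 0.996, -0.0]
force: [-1.0, 1.3, 4.9]
gripper_width: 0.0196
grip_force: 49.9
```

Call:
drive_tool(
  targets=[
    {"delta_pos": [0,0,-0.01],"yaw": 0},
    {"delta_pos": [0,0,-0.03],"yaw": 0},
    {"delta_pos": [0,0,-0.04],"yaw": 0},
    {"delta_pos": [0,0,-0.02],"yaw": 0},
    {"delta_pos": [0,0,0],"yaw": 0},
    {"delta_pos": [0,0,0],"yaw": 0},
  ],
)

```text
time: 22.7
position: [0.5283, -0.2998, 0.1832]
eef_rot: [-0.0, -0.094, 0.996, 0.0]
force: [-0.1, 0.0, -2.1]
gripper_width: 0.0195
grip_force: 49.9
```

```bash
python3 groove.py .5104,.1616,4.18 "88,0;60,0;-20,0"; python3 - <<'E'
import numpy as np
a=np.radians(-4.18);R=np.array([[np.cos(a),-np.sin(a)],[np.sin(a),np.cos(a)]])
for p in [(.4638,.1838),(.4702,.1374),(.4222,.1807),(.426,.1367)]: print(R@(np.array(p)-[.5104,.1616])*1e3)
E
```

```text
88,0 0.5982 0.168
60,0 0.5702 0.166
-20,0 0.4905 0.1601
[-44.85788371  25.53762458]
[-41.85700681 -21.20544697]
[-86.57318613  25.47809731]
[-85.99045703 -18.68184411]
```

```bash
python3 groove.py .5104,.1616,4.18 "88,2.5;-17,2.5";python3 plan.py ".598,.1705,.183,94.2"
```

```text
88,2.5 0.598 0.1705
-17,2.5 0.4933 0.1629
total [-1.037e-01  4.640e-01  2.000e-04] rows 12
[{"delta_pos":[0,0,0],"yaw":6.6},{"delta_pos":[-0.0086,0.0387,0.0],"yaw":0},{"delta_pos":[-0.0086,0.0387,0.0],"yaw":0},{"delta_pos":[-0.0086,0.0387,0.0],"yaw":0},{"delta_pos":[-0.0086,0.0387,0.0],"yaw":0},{"delta_pos":[-0.0086,0.0387,0.0],"yaw":0},{"delta_pos":[-0.0086,0.0387,0.0],"yaw":0},{"delta_pos":[-0.0086,0.0387,0.0],"yaw":0},{"delta_pos":[-0.0086,0.0387,0.0],"yaw":0},{"delta_pos":[-0.0086,0.0387,0.0],"yaw":0},{"delta_pos":[-0.0086,0.0387,0.0],"yaw":0},{"delta_pos":[-0.0086,0.0387,0.0],"yaw":0},{"delta_pos":[-0.0086,0.0387,0.0],"yaw":0}]
```

Call:
drive_tool(
  targets=[
    {"delta_pos": [0,0,0],"yaw": 6.6},
    {"delta_pos": [-0.0086,0.0387,0],"yaw": 0},
    {"delta_pos": [-0.0086,0.0387,0],"yaw": 0},
    {"delta_pos": [-0.0086,0.0387,0],"yaw": 0},
    {"delta_pos": [-0.0086,0.0387,0],"yaw": 0},
    {"delta_pos": [-0.0086,0.0387,0],"yaw": 0},
    {"delta_pos": [-0.0086,0.0387,0],"yaw": 0},
    {"delta_pos": [-0.0086,0.0387,0],"yaw": 0},
    {"delta_pos": [-0.0086,0.0387,0],"yaw": 0},
    {"delta_pos": [-0.0086,0.0387,0],"yaw": 0},
    {"delta_pos": [-0.0086,0.0387,0],"yaw": 0},
    {"delta_pos": [-0.0086,0.0387,0],"yaw": 0},
    {"delta_pos": [-0.0086,0.0387,0],"yaw": 0},
    {"delta_pos": [0,0,0],"yaw": 0},
    {"delta_pos": [0,0,0],"yaw": 0},
    {"delta_pos": [0,0,0],"yaw": 0},
    {"delta_pos": [0,0,0],"yaw": 0},
  ],
)

```text
time: 24.4
position: [0.5977, 0.1688, 0.1829]
eef_rot: [-0.001, -0.035, 0.999, -0.001]
force: [-0.1, 0.3, -1.5]
gripper_width: 0.0198
grip_force: 49.9
```

```bash
python3 plan.py ".598,.1705,.12,94.2"; python3 - <<'E'
from h import *
T=loop(-122,122,-52,52,38)+loop(-115,115,-45,45,38); t=(.5104,.1616,4.18)
a=view(snap('top'),190,130,290,260,4,[(t,T,(0,255,0))]); d=view(snap('scene'),250,170,370,310,3,[(t,T,(0,255,0))])
o=np.zeros((520,780,3),np.uint8); o[:a.shape[0],:a.shape[1]]=a; o[:d.shape[0],410:410+d.shape[1]]=d
cv2.imwrite('pics/p5.png',o)
E
```

```text
total [-0.0004  0.0017  0.0629] rows 2
[{"delta_pos":[-0.0002,0.0008,0.0314],"yaw":0},{"delta_pos":[-0.0002,0.0008,0.0314],"yaw":0}]
```

View pics/p5.png

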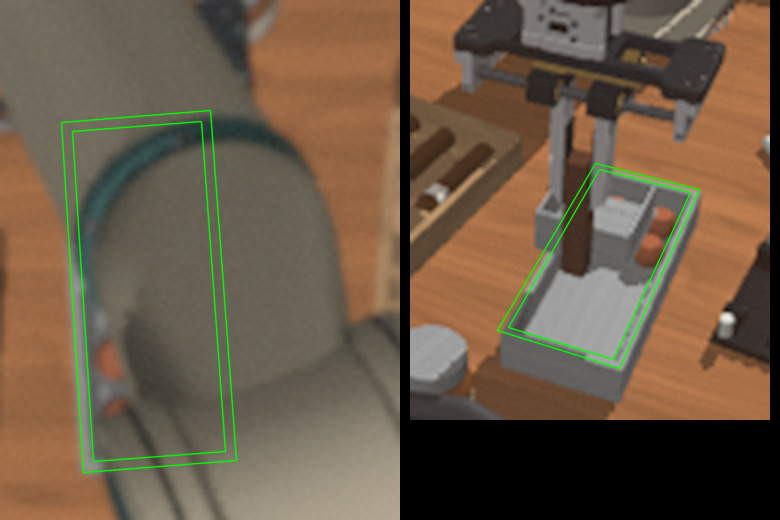

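The trough wires fit, and the scoop hangs upright in the grip above the empty half. Lowering now.

Call:
drive_tool(
  targets=[
    {"delta_pos": [0,0.0005,0.03],"yaw": 0},
    {"delta_pos": [0,0.0005,0.03],"yaw": 0},
    {"delta_pos": [0,0,0.02],"yaw": 0},
    {"delta_pos": [0,0,0],"yaw": 0},
    {"delta_pos": [0,0,0],"yaw": 0},
    {"delta_pos": [0,0,0],"yaw": 0},
  ],
)

```text
time: 25.1
position: [0.599, 0.1721, 0.1052]
eef_rot: [0.001, -0.036, 0.999, 0.0]
force: [-0.1, -0.1, -1.7]
gripper_width: 0.0197
grip_force: 49.9
```

Call:
drive_tool(
  targets=[
    {"delta_pos": [0,0,0.006],"yaw": 0},
    {"delta_pos": [0,0,0.004],"yaw": 0},
    {"delta_pos": [0,0,0.002],"yaw": 0},
    {"delta_pos": [0,0,0],"yaw": 0},
    {"delta_pos": [0,0,0],"yaw": 0},
  ],
)

```text
time: 25.6
position: [0.5979, 0.1721, 0.0917]
eef_rot: [-0.0, -0.037, 0.999, 0.0]
force: [0.5, -0.1, -1.5]
gripper_width: 0.0198
grip_force: 49.9
```

```bash
python3 plan.py ".4933,.1629,.0912,94.2,.01"
```

```text
total [ 0.105  -0.0015  0.0005] rows 11
[{"delta_pos":[0.0095,-0.0001,0.0],"yaw":0},{"delta_pos":[0.0095,-0.0001,0.0],"yaw":0},{"delta_pos":[0.0095,-0.0001,0.0],"yaw":0},{"delta_pos":[0.0095,-0.0001,0.0],"yaw":0},{"delta_pos":[0.0095,-0.0001,0.0],"yaw":0},{"delta_pos":[0.0095,-0.0001,0.0],"yaw":0},{"delta_pos":[0.0095,-0.0001,0.0],"yaw":0},{"delta_pos":[0.0095,-0.0001,0.0],"yaw":0},{"delta_pos":[0.0095,-0.0001,0.0],"yaw":0},{"delta_pos":[0.0095,-0.0001,0.0],"yaw":0},{"delta_pos":[0.0095,-0.0001,0.0],"yaw":0}]
```

Call:
drive_tool(
  targets=[
    {"delta_pos": [0,0,0.001],"yaw": 0},
    {"delta_pos": [0.008,-0.0001,0],"yaw": 0},
    {"delta_pos": [0.008,-0.0001,0],"yaw": 0},
    {"delta_pos": [0.008,-0.0001,0],"yaw": 0},
    {"delta_pos": [0.008,-0.0001,0],"yaw": 0},
    {"delta_pos": [0.008,-0.0001,0],"yaw": 0},
    {"delta_pos": [0.008,-0.0001,0],"yaw": 0},
    {"delta_pos": [0.008,-0.0001,0],"yaw": 0},
    {"delta_pos": [0.008,-0.0001,0],"yaw": 0},
    {"delta_pos": [0.008,-0.0001,0],"yaw": 0},
  ],
)

```text
time: 26.6
position: [0.5266, 0.1661, 0.0912]
eef_rot: [0.001, -0.037, 0.999, 0.0]
force: [4.7, 1.3, 4.9]
gripper_width: 0.02
grip_force: 49.9
```

Call:
drive_tool(
  targets=[
    {"delta_pos": [0.006,0,0],"yaw": 0},
    {"delta_pos": [0.006,0,0],"yaw": 0},
    {"delta_pos": [0.006,0,0],"yaw": 0},
    {"delta_pos": [0.006,0,0],"yaw": 0},
    {"delta_pos": [0.005,0,0],"yaw": 0},
    {"delta_pos": [0,0,0],"yaw": 0},
    {"delta_pos": [0,0,0],"yaw": 0},
  ],
)

```text
time: 27.3
position: [0.497, 0.164, 0.0911]
eef_rot: [0.0, -0.037, 0.999, 0.0]
force: [1.9, 1.1, 8.1]
gripper_width: 0.0199
grip_force: 49.9
```

```bash
python3 plan.py ".4933,.1629,.0912,94.2,.01"; python3 - <<'E'
from h import *
T=loop(-122,122,-52,52,38)+loop(-115,115,-45,45,38); t=(.5104,.1616,4.18)
a=view(snap('top'),190,130,290,260,4,[(t,T,(0,255,0))]); d=view(snap('scene'),250,190,370,310,3,[])
o=np.zeros((520,780,3),np.uint8); o[:a.shape[0],:a.shape[1]]=a; o[:d.shape[0],410:410+d.shape[1]]=d
cv2.imwrite('pics/p6.png',o)
E
```

```text
total [ 0.0037 -0.0008 -0.0001] rows 1
[{"delta_pos":[0.0037,-0.0008,-0.0001],"yaw":0}]
```

View pics/p6.png

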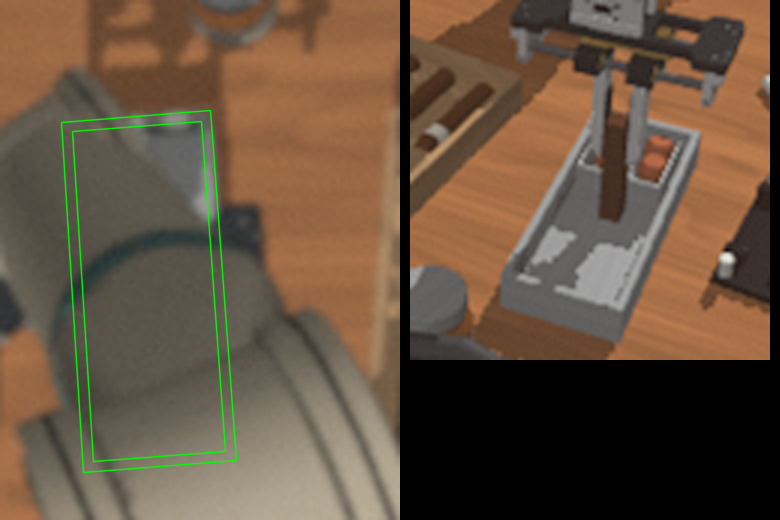

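The scoop mouth is at the end wall and the stones show between its side walls. I'll close the last gap, then lift gently.

Call:
drive_tool(
  targets=[
    {"delta_pos": [0.003,-0.0004,0],"yaw": 0},
    {"delta_pos": [0.001,0,0],"yaw": 0},
    {"delta_pos": [0,0,0],"yaw": 0},
    {"delta_pos": [0,0,0],"yaw": 0},
  ],
)

```text
time: 27.8
position: [0.4943, 0.1636, 0.0912]
eef_rot: [0.001, -0.037, 0.999, 0.001]
force: [4.5, 1.2, 4.6]
gripper_width: 0.0196
grip_force: 49.9
```

Call:
drive_tool(
  targets=[
    {"delta_pos": [-0.001,0,-0.003],"yaw": 0},
    {"delta_pos": [-0.001,0,-0.006],"yaw": 0},
    {"delta_pos": [0,0,-0.012],"yaw": 0},
    {"delta_pos": [0,0,-0.018],"yaw": 0},
    {"delta_pos": [0,0,-0.02],"yaw": 0},
    {"delta_pos": [0,0,-0.02],"yaw": 0},
    {"delta_pos": [0,0,-0.015],"yaw": 0},
    {"delta_pos": [0,0,-0.006],"yaw": 0},
    {"delta_pos": [0,0,0],"yaw": 0},
    {"delta_pos": [0,0,0],"yaw": 0},
    {"delta_pos": [0,0,0],"yaw": 0},
    {"delta_pos": [0,0,0],"yaw": 0},
  ],
)

```text
time: 29.0
position: [0.4947, 0.163, 0.1899]
eef_rot: [-0.001, -0.037, 0.999, -0.0]
force: [0.2, 0.3, -2.8]
gripper_width: 0.0198
grip_force: 49.9
```

```bash
cat >> h.py <<'E'
def stones(im,u0,v0,u1,v1):
    p=np.array(im['pixels'])[v0:v1,u0:u1].astype(int); b,g,r=p[...,0],p[...,1],p[...,2]
    m=((r>1.55*g)&(r>1.9*b)&(r>90)).astype(np.uint8); n,l,s,c=cv2.connectedComponentsWithStats(m)
    return [(int(s[i,4]),(c[i]+[u0,v0]).round(1).tolist()) for i in range(1,n) if s[i,4]>5]
E
python3 - <<'E'
from h import *
o=dict(pixels=cv2.imread('pics/scene0.png')); print(stones(o,285,225,350,300)); ot=dict(pixels=cv2.imread('pics/top0.png')); print(stones(ot,200,155,252,250))
s,m=toolyaw(); print(s['position'],s['force'])
im=snap('scene'); print(stones(im,285,180,350,300)); c=view(im,240,120,370,300,3,[]); 
e=view(snap('top'),190,130,290,260,3,[]); q=np.zeros((540,720,3),np.uint8); q[:,:390]=c; q[:390,400:700]=e; cv2.imwrite('pics/p7.png',q)
E
```

```text
[(148, [315.2, 244.7]), (150, [330.9, 248.5])]
[(52, [235.5, 216.9]), (55, [218.4, 219.2]), (56, [219.8, 234.3]), (53, [235.7, 232.6])]
[0.49466696 0.16301756 0.18987909] [ 0.18538642  0.33651307 -2.81123226]
[(17, [321.8, 196.1]), (114, [334.3, 212.4]), (9, [314.6, 212.8])]
```

View pics/p7.png

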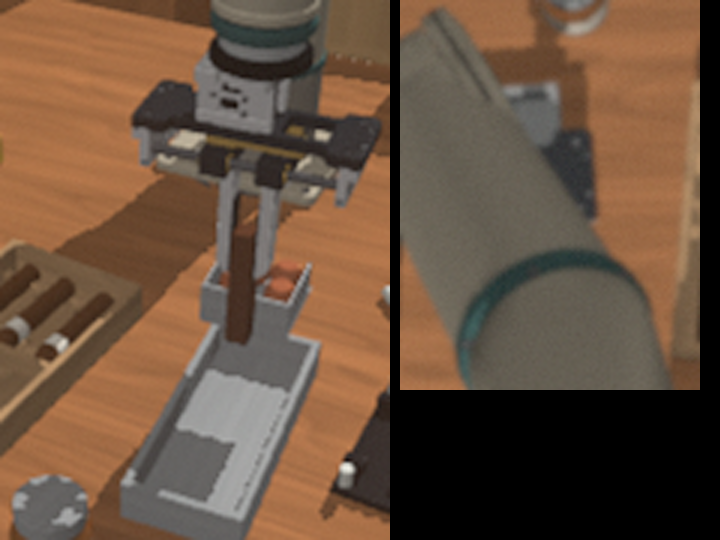

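All four stones appear to be in the scoop: the right pair is plainly visible, the left pair sits partly behind the post, and the load rose about 1.2 N. Carrying them to the box.

```bash
python3 groove.py .5028,-.0734,-5.24 "82,0"; python3 plan.py ".5845,-.0809,.175,84.8,.025" | cut -c1-200; python3 - <<'E'
from h import *
s=env.sense(); print(s['moment'],s['force'])
E
```

```text
82,0 0.5845 -0.0809
total [-0.1113 -0.2349  0.0151] rows 10
[{"delta_pos":[0,0,0],"yaw":4.7},{"delta_pos":[0,0,0],"yaw":4.7},{"delta_pos":[-0.0111,-0.0235,0.0015],"yaw":0},{"delta_pos":[-0.0111,-0.0235,0.0015],"yaw":0},{"delta_pos":[-0.0111,-0.0235,0.0015],"ya
[ 0.03293689 -0.11005919 -0.01690336] [ 0.10083688  0.06177645 -1.80285669]
```

Call:
drive_tool(
  targets=[
    {"delta_pos": [-0.004,-0.008,0],"yaw": 0},
    {"delta_pos": [-0.008,-0.016,0],"yaw": 0},
    {"delta_pos": [-0.011,-0.022,0],"yaw": 2.3},
    {"delta_pos": [-0.011,-0.022,0],"yaw": 2.4},
    {"delta_pos": [-0.011,-0.022,0],"yaw": 2.3},
    {"delta_pos": [-0.011,-0.022,0],"yaw": 2.4},
    {"delta_pos": [-0.011,-0.022,0],"yaw": 0},
    {"delta_pos": [-0.011,-0.022,0],"yaw": 0},
    {"delta_pos": [-0.011,-0.022,0],"yaw": 0},
    {"delta_pos": [-0.011,-0.022,0],"yaw": 0},
    {"delta_pos": [-0.007,-0.016,0.002],"yaw": 0},
    {"delta_pos": [-0.004,-0.008,0.003],"yaw": 0},
    {"delta_pos": [0,0,0],"yaw": 0},
    {"delta_pos": [0,0,0],"yaw": 0},
    {"delta_pos": [0,0,0],"yaw": 0},
  ],
)

```text
time: 30.6
position: [0.5983, -0.0619, 0.1857]
eef_rot: [-0.0, 0.044, 0.999, 0.001]
force: [0.2, 0.1, -2.4]
gripper_width: 0.0197
grip_force: 49.9
```

```bash
python3 plan.py ".5845,-.0809,.145,84.8,.025"; python3 - <<'E'
from h import *
s=env.sense(); print(s['moment'],s['force']); print(stones(snap('scene'),200,150,320,260))
im=load('scene');print(stones(im,285,225,350,300)); t=snap('top'); print(stones(t,200,155,252,250))
E
```

```text
total [ 0.0121 -0.0201  0.0407] rows 2
[{"delta_pos":[0.006,-0.01,0.0203],"yaw":0},{"delta_pos":[0.006,-0.01,0.0203],"yaw":0}]
[ 0.00715982 -0.10559037  0.02871625] [ 0.23454767  0.0768157  -2.39778781]
[(129, [240.2, 210.7]), (45, [229.5, 212.5]), (6, [254.2, 236.7])]
[]
[]
```

```bash
python3 - <<'E'
from h import *
o=cv2.imread('pics/scene0.png'); im=load('scene'); n=im['pixels']
b=(.5028,-.0734,-5.24); a=np.radians(b[2]); R=np.array([[np.cos(a),-np.sin(a),0],[np.sin(a),np.cos(a),0],[0,0,1]])
for c in [(-124,76,38),(124,76,20),(124,-76,38),(0,80,20),(128,0,25)]:
    u,v=proj(im,R@np.array(c)/1e3+[b[0],b[1],0]).round().astype(int)
    t=o[v-9:v+9,u-9:u+9]; s=n[v-24:v+24,u-24:u+24]; r=cv2.matchTemplate(s,t,cv2.TM_CCOEFF_NORMED); _,mx,_,l=cv2.minMaxLoc(r); print(c,(u,v),round(mx,2),(l[0]-15,l[1]-15))
E
```

```text
(-124, 76, 38) (np.int64(286), np.int64(215)) 0.87 (15, -13)
(124, 76, 20) (np.int64(236), np.int64(268)) 0.5 (6, -6)
(124, -76, 38) (np.int64(192), np.int64(243)) 0.92 (0, 0)
(0, 80, 20) (np.int64(264), np.int64(243)) 0.77 (-15, 14)
(128, 0, 25) (np.int64(212), np.int64(257)) 0.86 (2, 11)
```

Call:
drive_tool(
  targets=[
    {"delta_pos": [0.006,-0.01,0.01],"yaw": 0},
    {"delta_pos": [0.006,-0.01,0.012],"yaw": 0},
    {"delta_pos": [0,0,0.012],"yaw": 0},
    {"delta_pos": [0,0,0.006],"yaw": 0},
    {"delta_pos": [0,0,0],"yaw": 0},
    {"delta_pos": [0,0,0],"yaw": 0},
    {"delta_pos": [0,0,0],"yaw": 0},
  ],
)

```text
time: 31.4
position: [0.5855, -0.082, 0.1462]
eef_rot: [0.001, 0.045, 0.999, 0.0]
force: [-0.9, 0.5, -2.2]
gripper_width: 0.0195
grip_force: 49.9
```

Call:
drive_tool(
  targets=[
    {"delta_pos": [0,0,0],"yaw": 0},
    {"delta_pos": [0,0,0],"yaw": 0},
    {"delta_pos": [0,0,0],"yaw": 0},
  ],
  squeeze=12,
)

```text
time: 31.7
position: [0.585, -0.0826, 0.1459]
eef_rot: [0.0, 0.045, 0.999, -0.0]
force: [0.3, -0.1, -1.7]
gripper_width: 0.0197
grip_force: 12.0
```

```bash
python3 -c "
from h import *
s=env.sense();print(s['moment'],s['force']);print(stones(snap('scene'),190,150,320,270))"
```

```text
[ 8.64499982e-06 -4.47846474e-02  5.92245242e-03] [ 0.3338548  -0.1427636  -1.70704237]
[(160, [234.4, 218.3])]
```

Call:
drive_tool(
  targets=[
    {"delta_pos": [0,0,0],"yaw": 0},
    {"delta_pos": [0,0,0],"yaw": 0},
    {"delta_pos": [0,0,0],"yaw": 0},
  ],
  squeeze=7,
)

```text
time: 32.05
position: [0.5848, -0.0826, 0.1456]
eef_rot: [-0.0, 0.046, 0.999, 0.0]
force: [-0.3, 0.4, -2.7]
gripper_width: 0.0201
grip_force: 7.0
```

```bash
python3 -c "
from h import *
s=env.sense();print(s['moment'],s['force']);print(stones(snap('scene'),190,150,320,270))"
```

```text
[-0.06287748 -0.06668521 -0.00812628] [-0.27596213  0.42030268 -2.74884018]
[(119, [237.4, 217.8]), (44, [226.9, 219.7])]
```

Call:
drive_tool(
  targets=[
    {"delta_pos": [0,0,0],"yaw": 0},
    {"delta_pos": [0,0,0],"yaw": 0},
    {"delta_pos": [0,0,0],"yaw": 0},
  ],
  squeeze=4.5,
)

```text
time: 32.4
position: [0.5849, -0.0826, 0.1456]
eef_rot: [0.0, 0.045, 0.999, -0.0]
force: [0.2, 0.0, -1.5]
gripper_width: 0.0198
grip_force: 4.5
```

```bash
python3 - <<'E'
from h import *
s=env.sense();print(s['moment'],s['force']); im=snap('scene'); print(stones(im,190,150,320,270))
c=view(im,160,100,330,290,3,[((.5028,-.0734,-5.24),BOX,(0,255,0))]); cv2.imwrite('pics/p8.png',c)
E
```

```text
[-0.02801383 -0.14740482 -0.00351409] [ 0.15558716  0.04742415 -1.53962338]
[(45, [228.9, 229.4])]
```

View pics/p8.png

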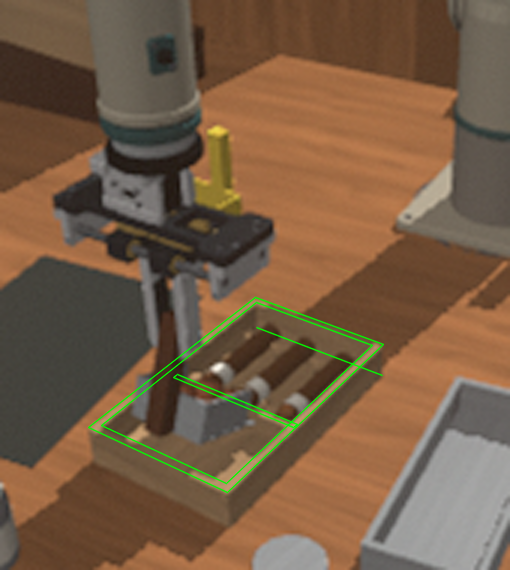

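```bash
cat >> h.py <<'E'
def scoop_pts(im,g,yaw,th,pts):
    t=np.radians(th); a=np.radians(yaw); out=[]
    for x,y,z in pts:
        z-=88; X=x*np.cos(t)-z*np.sin(t); Z=x*np.sin(t)+z*np.cos(t)
        out.append(proj(im,np.array(g)+np.array([X*np.cos(a)-y*np.sin(a),X*np.sin(a)+y*np.cos(a),Z])/1e3))
    return np.array(out)
E
python3 - <<'E'
from h import *
im=load('scene'); np.set_printoptions(precision=0,suppress=True)
for th in (0,15,25,35,45): print(th,*[(p-[160,100])*3 for p in scoop_pts(im,(.585,-.0826,.1506),-5.2,th,[(10,10,0),(10,-10,0),(-13,39,0),(-13,39,38),(-79,39,38),(-95,0,0)])])
E
```

```text
0 [186. 420.] [169. 413.] [228. 418.] [225. 384.] [269. 347.] [247. 358.]
15 [169. 429.] [152. 421.] [211. 432.] [215. 394.] [260. 372.] [232. 389.]
25 [158. 432.] [140. 424.] [200. 439.] [209. 398.] [252. 388.] [220. 409.]
35 [147. 432.] [130. 424.] [189. 443.] [202. 401.] [243. 402.] [206. 427.]
45 [138. 428.] [120. 420.] [179. 444.] [196. 403.] [233. 416.] [192. 442.]
```

By wire comparison the scoop has swung about 25° nose-down with its mouth over the compartment, and the box hasn't moved. I'll ease the grip further.

Call:
drive_tool(
  targets=[
    {"delta_pos": [0,0,0],"yaw": 0},
    {"delta_pos": [0,0,0],"yaw": 0},
    {"delta_pos": [0,0,0],"yaw": 0},
    {"delta_pos": [0,0,0],"yaw": 0},
  ],
  squeeze=3,
)

```text
time: 32.85
position: [0.5848, -0.0826, 0.1457]
eef_rot: [0.0, 0.045, 0.999, 0.0]
force: [-0.2, 0.9, -2.4]
gripper_width: 0.02
grip_force: 3.0
```

```bash
cat > tilt.py <<'E'
# estimate tilt: match the scoop's predicted corner edges; score = gradient along projected pan side outline
from h import *
im=snap('scene'); s,m=toolyaw(); g=s['position']+[0,0,.005]; yaw=np.degrees(np.arctan2(m[1,1],m[0,1]))-90
gr=cv2.GaussianBlur(cv2.cvtColor(np.array(im['pixels']),cv2.COLOR_BGR2GRAY),(3,3),0).astype(float)
G=np.hypot(cv2.Sobel(gr,-1,1,0),cv2.Sobel(gr,-1,0,1)); out=[]
for th in range(0,71,2):
    P=scoop_pts(im,g,yaw,th,[(-13,39,0),(-13,39,38),(-79,39,38),(-95,39,0),(10,10,0),(10,10,70)])
    sc=0
    for i,j in ((0,1),(1,2),(0,3),(4,5)):
        q=np.array([P[i]+(P[j]-P[i])*k for k in np.linspace(0,1,30)]).astype(np.float32)
        sc+=cv2.remap(G.astype(np.float32),q[:,0],q[:,1],1).mean()
    out.append((sc,th))
print('tilt',[(t,int(v)) for v,t in sorted(out)[::-1][:5]],'stones',stones(im,170,150,320,280),s['moment'][1],s['force'][2],s['position'])
E
python3 tilt.py
```

```text
tilt [(0, 306), (2, 278), (66, 272), (64, 268), (68, 251)] stones [(45, [229.1, 229.9])] -0.022122912685675303 -2.607766362483869 [ 0.58481755 -0.08257855  0.14566884]
```

Gravity alone leaves it near 27°. I'll lower it a little and lean the mouth against the cross wall to tilt it further, at low squeeze.

Call:
drive_tool(
  targets=[
    {"delta_pos": [0,0,0.004],"yaw": 0},
    {"delta_pos": [0,0,0.004],"yaw": 0},
    {"delta_pos": [0,0,0.003],"yaw": 0},
    {"delta_pos": [0.005,0,0],"yaw": 0},
    {"delta_pos": [0.005,0,0],"yaw": 0},
    {"delta_pos": [0.005,0,0],"yaw": 0},
    {"delta_pos": [0.004,0,0],"yaw": 0},
    {"delta_pos": [0.004,0,0],"yaw": 0},
    {"delta_pos": [0.004,0,0],"yaw": 0},
    {"delta_pos": [0.004,0,0],"yaw": 0},
    {"delta_pos": [0.004,0,0],"yaw": 0},
  ],
)

```text
time: 34.0
position: [0.5504, -0.0794, 0.1351]
eef_rot: [0.001, 0.045, 0.999, -0.0]
force: [1.8, -0.2, -0.6]
gripper_width: 0.0198
grip_force: 3.0
```

```bash
python3 tilt.py
```

```text
tilt [(0, 386), (2, 381), (4, 361), (26, 340), (28, 333)] stones [] -0.2323944087119336 0.44654062737628075 [ 0.54969014 -0.07936207  0.13510962]
```

Call:
drive_tool(
  targets=[
    {"delta_pos": [0.004,0,0],"yaw": 0},
    {"delta_pos": [0.004,0,0],"yaw": 0},
    {"delta_pos": [0.004,0,0],"yaw": 0},
    {"delta_pos": [0.004,0,0],"yaw": 0},
    {"delta_pos": [0.004,0,0],"yaw": 0},
    {"delta_pos": [0.004,0,0],"yaw": 0},
    {"delta_pos": [0.004,0,0],"yaw": 0},
    {"delta_pos": [0.003,0,0],"yaw": 0},
    {"delta_pos": [0,0,0],"yaw": 0},
  ],
)

```text
time: 34.95
position: [0.5182, -0.0766, 0.1344]
eef_rot: [-0.001, 0.045, 0.999, -0.0]
force: [0.5, 0.8, -1.6]
gripper_width: 0.0197
grip_force: 3.0
```

```bash
python3 tilt.py
```

```text
tilt [(6, 399), (4, 392), (8, 390), (10, 374), (14, 359)] stones [] -0.13537242017130596 -3.3038605951506623 [ 0.51849011 -0.07654796  0.13442663]
```

```bash
cat > boxchk.py <<'E'
# refine box pose: maximise gradient along projected outer box edges in scene view (and top if 'top')
import sys; from h import *
from scipy.optimize import minimize
names=sys.argv[2].split(',') if len(sys.argv)>2 else ['scene']
E=[((-128,80,40),(128,80,40)),((128,-80,40),(128,80,40)),((128,-80,0),(128,80,0)),((-128,80,0),(128,80,0)),((128,80,0),(128,80,40)),((-128,-80,40),(128,-80,40)),((-128,-80,40),(-128,80,40)),((120,-72,40),(120,72,40)),((-120,-72,40),(120,-72,40)),((-120,72,40),(120,72,40))]
V=[]
for n in names:
    im=snap(n); g=cv2.cvtColor(np.array(im['pixels']),cv2.COLOR_BGR2LAB).astype(np.float32)
    g=cv2.GaussianBlur(g,(0,0),1.2); G=sum(np.abs(cv2.Sobel(g[...,k],-1,1,0))+np.abs(cv2.Sobel(g[...,k],-1,0,1)) for k in range(3)); V.append((im,np.minimum(G,120)))
def score(p):
    a=np.radians(p[2]); R=np.array([[np.cos(a),-np.sin(a),0],[np.sin(a),np.cos(a),0],[0,0,1]]); s=0
    for im,G in V:
        for A,B in E:
            k=np.linspace(0,1,60)[:,None]; X=(np.array(A)*(1-k)+np.array(B)*k)/1e3@R.T+[p[0],p[1],0]
            q=(X@np.array(im['R']).T+im['t'])@im['camera_matrix'].T; q=(q[:,:2]/q[:,2:]).astype(np.float32)
            s+=cv2.remap(G,q[:,:1],q[:,1:],1).mean()
    return s
b=np.array([float(k) for k in sys.argv[1].split(',')]); best=b; bs=score(b); s0=bs
W=float(sys.argv[3]) if len(sys.argv)>3 else .03
for dx in np.arange(-W,W+.001,.004):
    for dy in np.arange(-W,W+.001,.004):
        for da in (-6,-3,0,3,6):
            p=b+[dx,dy,da]; s=score(p)
            if s>bs: bs,best=s,p
r=minimize(lambda p:-score([p[0]/100,p[1]/100,p[2]]),[best[0]*100,best[1]*100,best[2]],method='Nelder-Mead',options=dict(initial_simplex=np.array([best*[100,100,1]+d for d in ([0,0,0],[.3,0,0],[0,.3,0],[0,0,1.5])])))
print('box',r.x/[100,100,1],'score',-r.fun,'at guess',s0)
E
python3 boxchk.py .5028,-.0734,-5.24; python3 - <<'E'
from h import *
t=snap('top'); print(stones(t,270,140,360,260))
im=load('scene'); p=np.array(im['pixels']).astype(int); r=p[...,2]/(p[...,1]+1)
m=(r>1.45)&(p[...,2]>70)&(p[...,2]>1.7*p[...,0]); ys,xs=np.where(m[200:265,180:300]); print(len(xs), xs.mean()+180 if len(xs) else 0, ys.mean()+200 if len(xs) else 0)
E
```

```text
box [ 0.5045265  -0.07367034 -4.88842186] score 917.605712890625 at guess 907.0506
[]
2584 257.64280185758514 234.29914860681114
```

The box hasn't moved, so the scoop must have pivoted to about 47°. I'll lock the grip and draw it back so the stones slide out.

Call:
drive_tool(
  targets=[
    {"delta_pos": [0,0,0],"yaw": 0},
    {"delta_pos": [0,0,0],"yaw": 0},
    {"delta_pos": [0,0,0],"yaw": 0},
  ],
  squeeze=30,
)

```text
time: 35.4
position: [0.519, -0.0765, 0.1346]
eef_rot: [-0.0, 0.045, 0.999, 0.0]
force: [0.9, -0.2, -1.4]
gripper_width: 0.02
grip_force: 30.0
```

Call:
drive_tool(
  targets=[
    {"delta_pos": [-0.005,0,-0.001],"yaw": 0},
    {"delta_pos": [-0.01,0,-0.003],"yaw": 0},
    {"delta_pos": [-0.01,0,-0.003],"yaw": 0},
    {"delta_pos": [-0.01,0,-0.003],"yaw": 0},
    {"delta_pos": [-0.01,0,-0.004],"yaw": 0},
    {"delta_pos": [0,0,-0.004],"yaw": 0},
    {"delta_pos": [0,0,-0.004],"yaw": 0},
    {"delta_pos": [0,0,0],"yaw": 0},
    {"delta_pos": [0,0,0],"yaw": 0},
  ],
)

```text
time: 36.3
position: [0.5634, -0.0807, 0.1568]
eef_rot: [-0.0, 0.045, 0.999, -0.0]
force: [-0.0, 0.4, -2.1]
gripper_width: 0.02
grip_force: 30.0
```

```bash
python3 tilt.py; python3 - <<'E'
from h import *
t=snap('top'); print(stones(t,270,140,360,260))
E
```

```text
tilt [(10, 371), (8, 368), (12, 368), (14, 356), (6, 351)] stones [(75, [237.1, 243.9]), (6, [228.2, 251.2])] 0.09751176114993233 -0.9803885558983931 [ 0.56338955 -0.08069162  0.15662619]
[(21, [306.8, 180.6]), (39, [307.4, 191.9]), (37, [318.1, 193.1])]
```

Call:
drive_tool(
  targets=[
    {"delta_pos": [0,0,0],"yaw": 0},
  ],
)

```text
time: 36.5
position: [0.5636, -0.0807, 0.1566]
eef_rot: [-0.0, 0.045, 0.999, 0.0]
force: [0.2, -0.0, -1.8]
gripper_width: 0.0197
grip_force: 30.0
```

```bash
python3 tilt.py
```

```text
tilt [(10, 373), (8, 372), (12, 370), (6, 358), (14, 355)] stones [(70, [237.0, 244.0]), (9, [211.4, 244.1])] 0.04708750718704566 -1.058852905276707 [ 0.56369185 -0.0806732   0.15654094]
```

Stones show in the compartment in the top view. I'll lift and move towards the trough, then count them.

Call:
drive_tool(
  targets=[
    {"delta_pos": [0,0,-0.02],"yaw": 0},
    {"delta_pos": [0,0,-0.02],"yaw": 0},
    {"delta_pos": [0,0,-0.025],"yaw": 0},
    {"delta_pos": [-0.005,0.025,-0.01],"yaw": -3},
    {"delta_pos": [-0.005,0.025,0],"yaw": -3},
    {"delta_pos": [-0.005,0.025,0],"yaw": -3.4},
    {"delta_pos": [-0.005,0.025,0],"yaw": 0},
    {"delta_pos": [-0.005,0.025,0],"yaw": 0},
    {"delta_pos": [-0.005,0.025,0],"yaw": 0},
    {"delta_pos": [0,0.025,0],"yaw": 0},
    {"delta_pos": [0,0.025,0],"yaw": 0},
    {"delta_pos": [0,0.02,0],"yaw": 0},
    {"delta_pos": [0,0.015,0],"yaw": 0},
    {"delta_pos": [0,0,0],"yaw": 0},
    {"delta_pos": [0,0,0],"yaw": 0},
    {"delta_pos": [0,0,0],"yaw": 0},
  ],
)

```text
time: 38.15
position: [0.5853, 0.1523, 0.2315]
eef_rot: [-0.0, -0.035, 0.999, -0.001]
force: [-0.8, -0.0, -1.0]
gripper_width: 0.0199
grip_force: 30.0
```

```bash
python3 boxchk.py .5028,-.0734,-5.24 scene,top .02; python3 - <<'E'
from h import *
t=load('top'); L=stones(t,270,140,360,260); print(L)
b=(.5028,-.0734,-5.24); a=np.radians(-b[2]); c,s=np.cos(a),np.sin(a)
for n,p in L:
    x=ray(t,*p,.02); d=x[:2]-b[:2]; print(n,'box frame mm',np.round([1e3*(c*d[0]-s*d[1]),1e3*(s*d[0]+c*d[1])],0))
print(stones(load('scene'),170,150,320,290)); e=env.sense(); print(e['position'],e['moment'],e['force'])
print(stones(t,200,155,252,250))
E
python3 plan.py ".57,.166,.2,94.2"
```

```text
box [ 0.50487558 -0.07396962 -5.43879229] score 1511.6546630859375 at guess 1469.7354
[(25, [307.8, 179.2]), (41, [329.2, 181.4]), (37, [307.6, 192.0]), (38, [318.1, 192.9])]
25 box frame mm [73. 17.]
41 box frame mm [ 72. -44.]
37 box frame mm [37. 14.]
38 box frame mm [ 37. -15.]
[(190, [232.2, 242.9]), (55, [213.1, 241.1])]
[0.58533143 0.15261627 0.23160068] [-0.01914302  0.03760353 -0.03716365] [ 0.43819909 -0.09746097 -2.07657488]
[]
total [0.0143 0.0144 0.0316] rows 1
[{"delta_pos":[0.0143,0.0144,0.0316],"yaw":0}]
```

All four stones are in the compartment at box x of 37–73 mm and y of −44 to 17 mm, and the trough is empty. Now I'll set the scoop in the trough, letting it swing back at low squeeze first.

```bash
python3 plan.py ".555,.165,.18,94.2"
```

```text
total [0.0294 0.0145 0.0516] rows 2
[{"delta_pos":[0.0147,0.0073,0.0258],"yaw":0},{"delta_pos":[0.0147,0.0073,0.0258],"yaw":0}]
```

Call:
drive_tool(
  targets=[
    {"delta_pos": [0.01,0.005,0.017],"yaw": 0},
    {"delta_pos": [0.01,0.005,0.017],"yaw": 0},
    {"delta_pos": [0.0094,0.0045,0.017],"yaw": 0},
    {"delta_pos": [0,0,0],"yaw": 0},
    {"delta_pos": [0,0,0],"yaw": 0},
  ],
)

```text
time: 38.75
position: [0.5554, 0.166, 0.181]
eef_rot: [0.0, -0.036, 0.999, -0.0]
force: [-0.1, -0.4, -2.4]
gripper_width: 0.0201
grip_force: 30.0
```

Call:
drive_tool(
  targets=[
    {"delta_pos": [0,0,0],"yaw": 0},
    {"delta_pos": [0,0,0],"yaw": 0},
    {"delta_pos": [0,0,0],"yaw": 0},
  ],
  squeeze=3,
)

```text
time: 39.05
position: [0.5552, 0.1664, 0.1812]
eef_rot: [0.0, -0.036, 0.999, 0.0]
force: [-1.2, 0.0, -2.2]
gripper_width: 0.02
grip_force: 3.0
```

```bash
python3 -c "
from h import *
s=env.sense();print(s['position'],s['moment'],s['force'])"
```

```text
[0.55520366 0.16640335 0.18121834] [-0.03020076  0.12624485  0.00760672] [-1.24992063  0.04822682 -2.21502005]
```

Call:
drive_tool(
  targets=[
    {"delta_pos": [-0.002,0,0.008],"yaw": 0},
    {"delta_pos": [-0.002,0,0.008],"yaw": 0},
    {"delta_pos": [-0.002,0,0.008],"yaw": 0},
    {"delta_pos": [-0.002,0,0.008],"yaw": 0},
    {"delta_pos": [-0.003,0,0.007],"yaw": 0},
    {"delta_pos": [-0.003,0,0.006],"yaw": 0},
    {"delta_pos": [0,0,0],"yaw": 0},
  ],
)

```text
time: 39.75
position: [0.5686, 0.1674, 0.1346]
eef_rot: [-0.001, -0.036, 0.999, -0.0]
force: [0.1, 0.1, -2.4]
gripper_width: 0.02
grip_force: 3.0
```

```bash
python3 -c "
from h import *
s=env.sense();print(s['position'],s['moment'],s['force'])"
```

```text
[0.56856631 0.16741797 0.13455069] [-0.02477181 -0.01082877  0.07199614] [ 0.11062337  0.14329899 -2.42307229]
```

Call:
drive_tool(
  targets=[
    {"delta_pos": [-0.003,0,0.004],"yaw": 0},
    {"delta_pos": [-0.004,0,0.003],"yaw": 0},
    {"delta_pos": [-0.004,0,0.003],"yaw": 0},
    {"delta_pos": [-0.004,0,0.003],"yaw": 0},
    {"delta_pos": [-0.002,0,0.004],"yaw": 0},
    {"delta_pos": [0,0,0.004],"yaw": 0},
    {"delta_pos": [0,0,0],"yaw": 0},
  ],
)

```text
time: 40.45
position: [0.5852, 0.1688, 0.1141]
eef_rot: [-0.001, -0.036, 0.999, -0.0]
force: [0.9, 0.0, -1.5]
gripper_width: 0.0201
grip_force: 3.0
```

```bash
python3 - <<'E'
from h import *
s,m=toolyaw();print(s['position'],s['moment'],s['force']); im=snap('scene'); g=s['position']+[0,0,.005]; yaw=np.degrees(np.arctan2(m[1,1],m[0,1]))-90
T=loop(-122,122,-52,52,38); c=view(im,230,110,370,300,3,[((.5104,.1616,4.18),T,(0,255,0))])
np.set_printoptions(precision=0,suppress=True)
# post appearance: dark wood pixels in the strip under the fingers, mean column per row
p=np.array(im['pixels']).astype(int)
for th in (0,15,25,35,45): print(th,*scoop_pts(im,g,yaw,th,[(10,0,0),(10,0,55),(-79,39,38),(-13,39,38)]))
for v in range(190,262,6):
    row=p[v,270:350]; w=np.where((row[:,2]<95)&(row[:,2]>1.35*row[:,0])&(row[:,2]>35))[0]; print(v,(w.min()+270,w.max()+270,len(w)) if len(w) else None)
E
```

```text
[0.58518746 0.1687706  0.11413773] [ 0.02344801 -0.03317605 -0.01601899] [ 0.86814915  0.02506484 -1.54015336]
0 [305. 278.] [306. 262.] [331. 249.] [324. 265.]
15 [302. 283.] [305. 263.] [329. 258.] [322. 269.]
25 [300. 285.] [304. 263.] [327. 264.] [321. 272.]
35 [298. 285.] [303. 263.] [325. 270.] [320. 273.]
45 [297. 285.] [303. 262.] [323. 275.] [319. 274.]
190 (np.int64(295), np.int64(329), 11)
196 (np.int64(275), np.int64(324), 23)
202 (np.int64(270), np.int64(324), 2)
208 (np.int64(281), np.int64(349), 3)
214 (np.int64(295), np.int64(336), 9)
220 (np.int64(276), np.int64(322), 14)
226 (np.int64(270), np.int64(346), 18)
232 (np.int64(270), np.int64(279), 10)
238 (np.int64(270), np.int64(303), 4)
244 (np.int64(304), np.int64(305), 2)
250 (np.int64(302), np.int64(310), 9)
256 (np.int64(302), np.int64(309), 8)
```

Call:
drive_tool(
  targets=[
    {"delta_pos": [0,0,0.005],"yaw": 0},
    {"delta_pos": [0,0,0.005],"yaw": 0},
    {"delta_pos": [0,0,0.005],"yaw": 0},
    {"delta_pos": [0,0,0.004],"yaw": 0},
    {"delta_pos": [0,0,0.003],"yaw": 0},
    {"delta_pos": [0,0,0.001],"yaw": 0},
    {"delta_pos": [0,0,0],"yaw": 0},
    {"delta_pos": [0,0,0],"yaw": 0},
  ],
)

```text
time: 41.3
position: [0.5855, 0.1689, 0.0914]
eef_rot: [-0.0, -0.037, 0.999, 0.0]
force: [0.6, 0.2, 0.2]
gripper_width: 0.0201
grip_force: 3.0
```

```bash
python3 - <<'E'
from h import *
s,m=toolyaw();print(s['position'],s['moment'],s['force'],s['gripper_width']); im=snap('scene'); p=np.array(im['pixels']).astype(int)
g=s['position']+[0,0,.005]; yaw=np.degrees(np.arctan2(m[1,1],m[0,1]))-90
for th in (0,15,30): print(th,*scoop_pts(im,g,yaw,th,[(10,0,0),(10,0,40)]).round())
for v in range(240,294,4):
    row=p[v,285:330]; w=np.where((row[:,2]<95)&(row[:,2]>1.35*row[:,0])&(row[:,2]>35))[0]; print(v,(w.min()+285,w.max()+285,len(w)) if len(w) else None)
E
```

```text
[0.58551568 0.1688968  0.09144436] [ 0.04253038 -0.2292089   0.05608109] [0.59973663 0.20692719 0.16822146] 0.02006309598815613
0 [304. 285.] [305. 273.]
15 [301. 289.] [303. 275.]
30 [299. 292.] [302. 276.]
240 None
244 (np.int64(303), np.int64(303), 1)
248 (np.int64(303), np.int64(305), 3)
252 (np.int64(302), np.int64(310), 3)
256 (np.int64(302), np.int64(309), 8)
260 (np.int64(302), np.int64(309), 8)
264 (np.int64(302), np.int64(309), 8)
268 (np.int64(302), np.int64(309), 8)
272 (np.int64(301), np.int64(309), 9)
276 (np.int64(301), np.int64(309), 9)
280 (np.int64(301), np.int64(309), 9)
284 (np.int64(301), np.int64(308), 8)
288 None
292 None
```

The post reads vertical with its foot at row 285, as predicted for zero tilt, and the floor carries the weight. Releasing.

Call:
drive_tool(
  targets=[
    {"delta_pos": [0,0,0],"yaw": 0},
    {"delta_pos": [0,0,0],"yaw": 0},
    {"delta_pos": [0,0,0],"yaw": 0},
    {"delta_pos": [0,0,0],"yaw": 0},
  ],
  claw=0,
)

```text
time: 41.75
position: [0.5854, 0.1688, 0.0915]
eef_rot: [-0.0, -0.037, 0.999, -0.0]
force: [0.2, 0.2, 0.3]
gripper_width: 0.0463
grip_force: 0.0
```

Call:
drive_tool(
  targets=[
    {"delta_pos": [0,0,-0.02],"yaw": 0},
    {"delta_pos": [0,0,-0.03],"yaw": 0},
    {"delta_pos": [0,0,-0.04],"yaw": 0},
    {"delta_pos": [0,0,-0.04],"yaw": 0},
    {"delta_pos": [0,0,-0.01],"yaw": 0},
    {"delta_pos": [0,0,0],"yaw": 0},
    {"delta_pos": [0,0,0],"yaw": 0},
  ],
)

```text
time: 42.45
position: [0.5848, 0.1684, 0.2305]
eef_rot: [-0.001, -0.037, 0.999, -0.0]
force: [0.6, 0.2, -0.2]
gripper_width: 0.0467
grip_force: 0.0
```

```bash
python3 boxchk.py .5045,-.0737,-5.2 scene,top .02; python3 - <<'E'
from h import *
t=load('top'); print(stones(t,270,140,360,260)); s=env.sense(); print(s['position'],s['joint_positions'])
E
```

```text
box [ 0.50489799 -0.07370597 -5.55608042] score 1576.0328369140625 at guess 1570.996
[(25, [308.3, 179.2]), (41, [329.3, 181.8]), (38, [307.5, 192.1]), (37, [317.9, 193.0])]
[0.58444303 0.16831932 0.22968865] [-0.15115634  0.56974524 -0.28148203  1.61851142  0.18084563  0.98271419
  1.15230036]
```

The box is at (0.5045, −0.0737, −5.4°). I'll turn the hand so the open fingers lie along its left wall, then come down in the gap.

```bash
python3 plan.py ".5156,.0439,.18,174.6;.5156,.0439,.032,174.6"
```

```text
total [0.1305 0.0566 0.0497] rows 4
[{"delta_pos":[0,0,0],"yaw":-7.3},{"delta_pos":[0,0,0],"yaw":-7.3},{"delta_pos":[0,0,0],"yaw":-7.3},{"delta_pos":[0,0,0],"yaw":-7.3},{"delta_pos":[0,0,0],"yaw":-7.3},{"delta_pos":[0,0,0],"yaw":-7.3},{"delta_pos":[0,0,0],"yaw":-7.3},{"delta_pos":[0,0,0],"yaw":-7.3},{"delta_pos":[0,0,0],"yaw":-7.3},{"delta_pos":[0,0,0],"yaw":-7.3},{"delta_pos":[0,0,0],"yaw":-7.3},{"delta_pos":[0.0326,0.0141,0.0124],"yaw":0},{"delta_pos":[0.0326,0.0141,0.0124],"yaw":0},{"delta_pos":[0.0326,0.0141,0.0124],"yaw":0},{"delta_pos":[0.0326,0.0141,0.0124],"yaw":0}]
total [1.000e-04 2.000e-04 1.481e-01] rows 4
[{"delta_pos":[0.0,0.0,0.037],"yaw":0},{"delta_pos":[0.0,0.0,0.037],"yaw":0},{"delta_pos":[0.0,0.0,0.037],"yaw":0},{"delta_pos":[0.0,0.0,0.037],"yaw":0}]
```

Call:
drive_tool(
  targets=[
    {"delta_pos": [0,0,0],"yaw": -7.3},
    {"delta_pos": [0,0,0],"yaw": -7.3},
    {"delta_pos": [0,0,0],"yaw": -7.3},
    {"delta_pos": [0,0,0],"yaw": -7.3},
    {"delta_pos": [0,0,0],"yaw": -7.3},
    {"delta_pos": [0,0,0],"yaw": -7.3},
    {"delta_pos": [0,0,0],"yaw": -7.3},
    {"delta_pos": [0,0,0],"yaw": -7.3},
    {"delta_pos": [0,0,0],"yaw": -7.3},
    {"delta_pos": [0,0,0],"yaw": -7.3},
    {"delta_pos": [0,0,0],"yaw": -7.3},
    {"delta_pos": [0.0326,0.0141,0.0124],"yaw": 0},
    {"delta_pos": [0.0326,0.0141,0.0124],"yaw": 0},
    {"delta_pos": [0.0326,0.0141,0.0124],"yaw": 0},
    {"delta_pos": [0.0326,0.0141,0.0124],"yaw": 0},
    {"delta_pos": [0,0,0],"yaw": 0},
    {"delta_pos": [0,0,0],"yaw": 0},
    {"delta_pos": [0,0,0],"yaw": 0},
  ],
  claw=-1,
)

```text
time: 44.35
position: [0.5174, 0.0458, 0.1819]
eef_rot: [0.001, -0.673, 0.74, 0.0]
force: [-0.5, 0.4, -0.0]
gripper_width: 0.0942
grip_force: 0.0
```

```bash
python3 plan.py ".5156,.0439,.032,174.6,.03"; python3 -c "
from h import *
print(toolyaw()[0]['joint_positions'])"; python3 boxchk.py .5045,-.0737,-5.3 scene .02
```

```text
total [0.0021 0.0016 0.1499] rows 5
[{"delta_pos":[0.0004,0.0003,0.03],"yaw":0},{"delta_pos":[0.0004,0.0003,0.03],"yaw":0},{"delta_pos":[0.0004,0.0003,0.03],"yaw":0},{"delta_pos":[0.0004,0.0003,0.03],"yaw":0},{"delta_pos":[0.0004,0.0003,0.03],"yaw":0}]
[ 0.29853442  0.56400495 -0.6563257   1.90884443  0.45949562  0.82225889
  2.44342386]
box [ 0.50454576 -0.07271568 -5.07623902] score 960.3892211914062 at guess 954.97107
```

Joint 7 is at 2.44 and would near its limit during the push, so I'll make a half turn back: same finger line, free wrist.

Call:
drive_tool(
  targets=[
    {"delta_pos": [0,0,0],"yaw": 8.5},
    {"delta_pos": [0,0,0],"yaw": 8.5},
    {"delta_pos": [0,0,0],"yaw": 8.5},
    {"delta_pos": [0,0,0],"yaw": 8.5},
    {"delta_pos": [0,0,0],"yaw": 8.5},
    {"delta_pos": [0,0,0],"yaw": 8.5},
    {"delta_pos": [0,0,0],"yaw": 8.5},
    {"delta_pos": [0,0,0],"yaw": 8.5},
    {"delta_pos": [0,0,0],"yaw": 8.5},
    {"delta_pos": [0,0,0],"yaw": 8.5},
    {"delta_pos": [0,0,0],"yaw": 8.5},
    {"delta_pos": [0,0,0],"yaw": 8.5},
    {"delta_pos": [0,0,0],"yaw": 8.5},
    {"delta_pos": [0,0,0],"yaw": 8.5},
    {"delta_pos": [0,0,0],"yaw": 8.5},
    {"delta_pos": [0,0,0],"yaw": 8.5},
    {"delta_pos": [0,0,0],"yaw": 8.5},
    {"delta_pos": [0,0,0],"yaw": 8.5},
    {"delta_pos": [0,0,0],"yaw": 8.5},
    {"delta_pos": [0,0,0],"yaw": 8.5},
  ],
)

```text
time: 46.4
position: [0.5175, 0.0463, 0.1822]
eef_rot: [0.0, 0.68, 0.733, 0.001]
force: [0.1, 0.5, 0.1]
gripper_width: 0.0938
grip_force: 0.0
```

Call:
drive_tool(
  targets=[
    {"delta_pos": [0,0,0],"yaw": 8},
    {"delta_pos": [0,0,0],"yaw": 2},
    {"delta_pos": [0,0,0],"yaw": 0},
    {"delta_pos": [0,0,0],"yaw": 0},
    {"delta_pos": [0,0,0],"yaw": 0},
  ],
)

```text
time: 46.9
position: [0.517, 0.0447, 0.1821]
eef_rot: [-0.0, 0.74, 0.673, 0.0]
force: [0.1, 0.7, 0.5]
gripper_width: 0.0939
grip_force: 0.0
```

```bash
python3 plan.py ".5156,.0439,.032,-5.3,.03"; python3 -c "
from h import *
print(toolyaw()[0]['joint_positions'])"
```

```text
total [-0.001  -0.0013  0.1501] rows 6
[{"delta_pos":[-0.0002,-0.0002,0.025],"yaw":0},{"delta_pos":[-0.0002,-0.0002,0.025],"yaw":0},{"delta_pos":[-0.0002,-0.0002,0.025],"yaw":0},{"delta_pos":[-0.0002,-0.0002,0.025],"yaw":0},{"delta_pos":[-0.0002,-0.0002,0.025],"yaw":0},{"delta_pos":[-0.0002,-0.0002,0.025],"yaw":0}]
[-0.3042613   0.50229811  0.23875246  1.92679108 -0.17160273  0.73182407
 -0.0601288 ]
```

Call:
drive_tool(
  targets=[
    {"delta_pos": [0,0,0.03],"yaw": 0},
    {"delta_pos": [0,0,0.035],"yaw": 0},
    {"delta_pos": [0,0,0.035],"yaw": 0},
    {"delta_pos": [0,0,0.03],"yaw": 0},
    {"delta_pos": [0,0,0.02],"yaw": 0},
    {"delta_pos": [0,0,0],"yaw": 0},
    {"delta_pos": [0,0,0],"yaw": 0},
  ],
)

```text
time: 47.6
position: [0.5171, 0.0443, 0.0322]
eef_rot: [-0.0, 0.74, 0.672, -0.0]
force: [1.0, -0.1, 0.8]
gripper_width: 0.0941
grip_force: 0.0
```

Call:
drive_tool(
  targets=[
    {"delta_pos": [-0.005,0,0],"yaw": 0},
    {"delta_pos": [-0.007,0,0],"yaw": 0},
    {"delta_pos": [-0.007,0,0],"yaw": 0},
    {"delta_pos": [-0.007,0,0],"yaw": 0},
    {"delta_pos": [-0.007,0,0],"yaw": 0},
    {"delta_pos": [-0.007,0,0],"yaw": 0},
    {"delta_pos": [-0.008,0,0],"yaw": -0.8},
    {"delta_pos": [-0.008,0,0],"yaw": -0.8},
    {"delta_pos": [-0.008,0,0],"yaw": -0.8},
    {"delta_pos": [-0.008,0,0],"yaw": -0.8},
    {"delta_pos": [-0.008,0,0],"yaw": -0.8},
    {"delta_pos": [-0.008,0,0],"yaw": -0.8},
    {"delta_pos": [-0.008,0,0],"yaw": -0.8},
    {"delta_pos": [-0.004,0,0],"yaw": 0},
    {"delta_pos": [0,0,0],"yaw": 0},
  ],
)

```text
time: 49.1
position: [0.5099, -0.0548, 0.0323]
eef_rot: [-0.0, 0.707, 0.708, 0.0]
force: [-0.6, 3.5, 2.2]
gripper_width: 0.0938
grip_force: 1.7
```

```bash
python3 - <<'E'
from h import *
s,m=toolyaw(); a=np.arctan2(m[1,1],m[0,1]); p=s['position']; n=np.array([np.sin(a),-np.cos(a)]); b=p[:2]+n*.09
print('predicted box',b,np.degrees(a)); open('pred','w').write(f'{b[0]},{b[1]},{np.degrees(a)}')
E
python3 boxchk.py $(cat pred) scene .024
```

```text
predicted box [ 0.5100208  -0.14483144] 0.08803089207915332
box [ 0.50843869 -0.14445628  0.1087571 ] score 884.7658081054688 at guess 872.6438
```

The push works, and the box tracks the prediction within 2 mm. Continuing to the mat.

Call:
drive_tool(
  targets=[
    {"delta_pos": [-0.006,0,0],"yaw": -0.2},
    {"delta_pos": [-0.009,0,0],"yaw": -0.2},
    {"delta_pos": [-0.009,0,0],"yaw": -0.2},
    {"delta_pos": [-0.009,0,0],"yaw": -0.2},
    {"delta_pos": [-0.009,0,0],"yaw": -0.2},
    {"delta_pos": [-0.009,0,0],"yaw": -0.2},
    {"delta_pos": [-0.009,0,0],"yaw": -0.2},
    {"delta_pos": [-0.009,0,0],"yaw": -0.2},
    {"delta_pos": [-0.009,0,0],"yaw": -0.2},
    {"delta_pos": [-0.009,0,0],"yaw": -0.2},
    {"delta_pos": [-0.009,0,0],"yaw": -0.2},
    {"delta_pos": [-0.009,0,0],"yaw": -0.2},
    {"delta_pos": [-0.009,0,0],"yaw": -0.2},
    {"delta_pos": [-0.009,0,0],"yaw": -0.2},
    {"delta_pos": [-0.009,0,0],"yaw": 0},
    {"delta_pos": [-0.009,0,0],"yaw": 0},
    {"delta_pos": [-0.009,0,0],"yaw": 0},
    {"delta_pos": [-0.009,0,0],"yaw": 0},
    {"delta_pos": [-0.004,0,0],"yaw": 0},
    {"delta_pos": [0,0,0],"yaw": 0},
  ],
)

```text
time: 51.15
position: [0.5148, -0.2179, 0.032]
eef_rot: [-0.0, 0.689, 0.725, 0.0]
force: [-0.6, 3.3, 1.7]
gripper_width: 0.0941
grip_force: 1.8
```

```bash
python3 - <<'E'
from h import *
s,m=toolyaw(); a=np.arctan2(m[1,1],m[0,1]); p=s['position']; n=np.array([np.sin(a),-np.cos(a)]); b=p[:2]+n*.09
print('predicted box',b,np.degrees(a),s['joint_positions']); open('pred','w').write(f'{b[0]},{b[1]},{np.degrees(a)}')
E
python3 boxchk.py $(cat pred) scene .024
```

```text
predicted box [ 0.51929199 -0.30776557] 2.8824967197908107 [ 0.32287901  0.77326804  0.04286567  1.91361961 -0.06890814  0.45691291
  0.46575595]
box [ 0.51869428 -0.30153768  2.06380698] score 989.8927612304688 at guess 913.9798
```

Call:
drive_tool(
  targets=[
    {"delta_pos": [-0.006,-0.001,0],"yaw": 0},
    {"delta_pos": [-0.007,-0.001,0],"yaw": 0},
    {"delta_pos": [-0.006,-0.001,0],"yaw": 0},
    {"delta_pos": [-0.003,0,0],"yaw": 0},
    {"delta_pos": [0,0,0],"yaw": 0},
    {"delta_pos": [0.01,0,0],"yaw": 0},
    {"delta_pos": [0.02,0,0],"yaw": 0},
    {"delta_pos": [0.02,0,0],"yaw": 0},
    {"delta_pos": [0,0,-0.04],"yaw": 0},
    {"delta_pos": [0,0,-0.045],"yaw": 0},
    {"delta_pos": [0,0,-0.045],"yaw": 0},
    {"delta_pos": [0.04,0,-0.03],"yaw": 0},
    {"delta_pos": [0.04,0,0],"yaw": 0},
    {"delta_pos": [0.04,0,0],"yaw": 0},
    {"delta_pos": [0.03,0,0],"yaw": 0},
    {"delta_pos": [0,0,0],"yaw": 0},
    {"delta_pos": [0,0,0],"yaw": 0},
    {"delta_pos": [0,0,0],"yaw": 0},
  ],
)

```text
time: 53.0
position: [0.5032, -0.0422, 0.192]
eef_rot: [0.001, 0.69, 0.724, -0.0]
force: [-0.5, -0.7, -0.5]
gripper_width: 0.0936
grip_force: 0.0
```

```bash
python3 boxchk.py .518,-.328,2.8 scene,top .02; python3 - <<'E'
from h import *
t=load('top'); L=stones(t,350,140,450,270); print(L)
bx=(.518,-.328,2.8)
M=loop(-158,158,-110,110,0); T=loop(-122,122,-52,52,38)
a=view(t,195,140,455,270,3,[((.5046,-.3305,2.79),M,(0,255,0))]); d=view(load('scene'),110,120,360,310,2,[])
o=np.zeros((600,800,3),np.uint8); h=min(390,a.shape[0]); a=cv2.resize(a,(480,240)); d=cv2.resize(d,(450,342)); o[:240,:480]=a; o[250:592,:450]=d; cv2.imwrite('pics/p9.png',o[:,:490])
E
```

```text
box [ 0.52029381 -0.33156368  3.16120745] score 1957.9810791015625 at guess 1831.2281
[(54, [401.1, 170.5]), (57, [415.6, 175.3]), (132, [401.7, 188.7])]
```

View pics/p9.png

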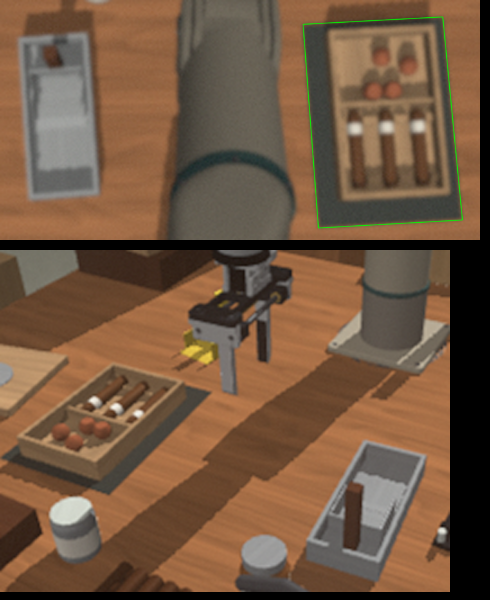

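The box sits on the mat within about 16 mm of centre and square, with three cigars and four stones in place. The scoop stands upright in the trough and the hand is clear.

```bash
python3 -c "
from h import *
print(env.sign_off())"
```

```text
the job is handed in; nothing more can be done
None
```

I handed the job in at about 53 s of the 210 s allowed, with no verdict returned: three cigars in the grooves, all four stones in the plain compartment, the scoop upright in the empty trough, and the box square on the mat about 16 mm off centre by the camera fit.

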